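# Open the control unit's access cover

## Task

Take the flat-blade screwdriver (the one with the flat-sided handle) from the wooden tool stand and use its blade to turn both slotted fasteners on the engine control unit a quarter turn counter-clockwise, until they stop and lie along the cut-outs in the cover. Stand the screwdriver back in its hole, then lift the cover off by its handle and lay it flat, handle up and wholly on the cardboard sheet, setting it down rather than dropping it. Leave the loose things about the bench where they are: the other tool, the jar, bottle, spool and heat sink, the plug lying on the cardboard and the relay on the unit.

Things in the scene. Friction and masses are not known exactly. Their poses are not given: they have to be found in the camera images.
- ecu: Engine control unit, fixed to the bench: a bare aluminium housing 230 (x) x 140 (y) mm, with four black connector sockets on its -y side (out to y = -94 mm, 36 mm high). Origin: centre of its underside. On its top, at z = 45 mm, the cover lies inside a raised rim (5 mm high, 6 mm wide, about 2 mm clear of the cover all round). x runs along the cover's length, from the near to the far fastener.
- cam_near (a joint): Angle in rad of the oval turn-lock fastener at x = -55 mm, y = 0 of the unit. 0: its long axis lies along the unit's x, across the cut-out, and holds the cover down. It turns counter-clockwise seen from above (increasing) to a stop at 1.6, where its long axis lies along the unit's y, along the cut-out, and the cover passes over it; the cover passes from about 1.3 on. It stays where it is left (friction about 0.06 N m). It starts somewhere between 0 and 0.35.
- cam_far (a joint): The same for the identical fastener at x = +55 mm, y = 0 of the unit.
- cam_near_slot (a point): Top centre of the near fastener, 61 mm above the bench; turns with it. An oval brass head 36 x 18 mm, its top 12 mm above the cover. Its slot runs along its long axis (this point's x), open at both ends, 26 mm long, 5 mm wide, 7.5 mm deep, bevelled at 45 degrees over the top 2.5 mm (mouth 10 mm wide). The driver's blade turns about 0.22 rad in it before it bites. z up: turning axis.
- cam_far_slot (a point): The same point of the far fastener.
- cover: Access cover, loose: a grey painted plate 160 (x) x 100 (y) x 4 mm, 0.16 kg, with two cut-outs 24 (x) x 42 (y) mm centred at x = -55 and +55 mm, through which the fasteners stand. Origin: centre of its underside; z is up out of the handle side.
- cover_grip (a point): Middle of the cover's handle, 18 mm above the cover's underside. The handle is a black bar at the cover's centre, 50 mm long (along the cover's x), 12 mm thick (y), its top 28 mm above the cover's underside; the bar is 10 mm high, on two end posts.
- stand: Wooden tool stand, fixed, 60 (x) x 170 (y) x 62 mm high. Origin: centre of its underside. Two square through-holes, 16 x 16 mm, at y = -45 and +45 mm, x = 0. One holds the flat-blade screwdriver, the other a nut driver; which is which varies. A tool's handle rests with its flat underside on the stand's top, 62 mm high.
- driver_tip (a point): Middle of the blade's end of the flat-blade screwdriver, a loose stubby tool 115 mm long, 0.09 kg. z runs up along the tool from the tip to the handle, x lies along the blade's width. Blade 12 mm wide (x), 2.4 mm thick (y), 16 mm long; then a shaft 8 mm across up to z = 55 mm; then the handle. In the stand the tip is 7 mm above the bench.
- driver_grip (a point): Centre of the same screwdriver's handle, 85 mm above the tip. The handle is a flat-sided black block 34 mm (x) by 22 mm (y) by 60 mm long (55 to 115 mm above the tip); same axes as the tip.
- sheet: Cardboard sheet, fixed flat on the bench, 220 (x) x 170 (y) x 3 mm thick. Origin: centre of its underside. The cover is to lie on it.
- plug: Bystander: a loose black connector plug, about 45 x 22 x 18 mm, lying on the cardboard in the strip along its +y edge (its centre 62 to 70 mm to +y of the sheet's centre, and up to 85 mm either way along x). Origin: centre of its underside.
- relay: Bystander: a loose black relay 18 x 24 x 20 mm lying on the unit's end ledge, at x = about +105 mm of the unit. Origin: centre of its underside.
- nutdriver: Bystander: the nut driver in the stand's other hole, of the same length, with a round handle 28 mm across. Origin: its lower tip, 7 mm above the bench.
- jar: Bystander: amber jar 40 mm across, 70 mm high, beside the stand, 72 to 80 mm to +x of its middle. Origin: centre of its underside.
- heatsink: Bystander: finned aluminium heat sink 36 x 60 x 28 mm high, just beyond the +x edge of the cardboard, its centre 140 to 150 mm from the sheet's. Origin: centre of its underside.
- bottle: Bystander: white bottle 38 mm across, 115 mm high. Origin: centre of its underside.
- spool: Bystander: solder spool 52 mm across, 48 mm high. Origin: centre of its underside.
Not all that is in view belongs to the job. What is shaped like the part that bears driver_tip but blue or white is not meant.

How it is judged:
On the way, in this order (a step that is already met when the one before it is completed fails the run):
1. both fasteners turned a quarter turn, open (value of joint each of cam_near, cam_far above 1.3 rad), for 0.2 s.
2. the screwdriver stands in the tool stand again, the cover still on the unit (z of driver_tip in the frame of stand below 0.014 m and x of driver_tip in the frame of stand between -0.015 and 0.015 m and y of driver_tip in the frame of stand between -0.06 and 0.06 m and angle between driver_tip's own z axis and vertical below 0.2 rad and distance between cover and ecu below 0.06 m), for 0.2 s.
3. the cover lifted clear of the unit (z of cover in the frame of ecu above 0.065 m), for 0.1 s.
At the end, for the whole second after the job is handed in: Both fasteners at 1.3 rad or more; screwdriver in a hole of the stand, within 7 mm of fully down and 0.2 rad of upright; cover at rest, handle up, flat within 0.06 rad on the cardboard, its centre within 66 mm (x) and 41 mm (y) of the sheet's centre, which is so when it is wholly on it (all of step 1 and z of driver_tip in the frame of stand below 0.014 m and x of driver_tip in the frame of stand between -0.015 and 0.015 m and y of driver_tip in the frame of stand between -0.06 and 0.06 m and angle between driver_tip's own z axis and vertical below 0.2 rad and x of cover in the frame of sheet between -0.066 and 0.066 m and y of cover in the frame of sheet between -0.041 and 0.041 m and z of cover in the frame of sheet below 0.008 m and angle between cover's own z axis and vertical below 0.06 rad and linear speed of cover below 0.02 m/s); the robot touches nothing.
It fails at once if a bystander (nut driver, plug, relay, jar, heat sink, bottle or spool) was moved more than 30 mm (distance of any of nutdriver, plug, relay, jar, heatsink, bottle, spool from where it was at the start of the episode above 0.03 m).
It fails at once if a fastener was turned open by something other than the blade of the flat screwdriver ((velocity of joint cam_near above 1 rad/s and value of joint cam_near below 1.2 rad and distance between driver_tip and cam_near_slot above 0.025 m) or (velocity of joint cam_far above 1 rad/s and value of joint cam_far below 1.2 rad and distance between driver_tip and cam_far_slot above 0.025 m)).
It fails at once if the cover was let go (dropped) in the air above the cardboard or the bench (height (world z) of cover between 0.025 and 0.038 m and contact force between the fingers and cover below 0.05 N).
It also fails if it takes over 72 s, if anything falls off the work surface, if the arm or the gripper's body presses on something with over 40 N, if the wrist force passes 120 N, or if a joint passes its speed limit or range.

## Robot

A 7-joint arm with a two-finger parallel gripper is mounted at the origin on the work surface. World frame = base frame: x ahead of the robot, y to its left, z up, the work surface at z = 0. Lengths are in m, angles in rad, forces in N, time in s.
With the tool pointing down it reaches from about 0.4 to 0.85 m from the base axis. Payload 10.4 kg.
Tool frame: the origin (TCP) lies at the very end of the fingers, on their centre line; the grasp point (between the pads) lies r.pinch_z behind it (r.pinch_z is the distance from the TCP to the grasp point, in m); z points along the fingers, x is the direction in which the jaws open and shut, and the axes are right-handed (so a half turn about z gives the same grasp; the last joint's range is limited). The gripper opens to 87 mm and grips with 3 to 60 N. Pads are 19 mm wide; open, the fingers measure 117 mm over their backs; the gripper's body (75 mm by 190 mm) begins 51 mm behind the grasp point.
Start: joints at [1.302, 0.332, -0.065, 1.46, 0.022, 1.35, -0.088], TCP at [0.152, -0.606, 0.223] pointing down, gripper open.
Joint ranges: [-2.6, 2.6], [-0.5, 2.12], [-1.47, 1.34], [0.16, 2.42], [-1.27, 4.41], [0.06, 2.06], [-2.6, 2.6]. Speed limits (rad/s): [2.22, 2.22, 2.79, 2.79, 3.14, 3.14, 3.14].

## Interface

Orientations are given as a unit quaternion [x, y, z, w].
In Python, from bench import r gives the robot as it stands.
- The arm moves only by the tool carry_out, never from a script. Its argument "increments" is text: rows parted by semicolons, each of 7 numbers parted by spaces: the turn, a rotation vector about the tool's x, y, z in degrees, then the shift along the tool's x, y, z in m, then the finger opening in m, from 0 to 0.087. A call has exactly 5 rows; each row is the pose to reach, as a shift and turn from the pose measured when the call began, along the tool's axes at that moment; what a row does not reach only later rows make up. A row lasts 1/8 s, in which the tool goes at most 62.5 mm and 10.7 degrees, less where a joint would pass 70% of its speed; a pose out of reach is approached as far as the arm can. A call with a gripper value outside its range is refused whole. The fingers move at their own pace and stop on an object; "squeeze" is the grip in N (left out, the last holds). Time passes only in rows, so rows that repeat a pose let the fingers close, or fill a call up. It gives the time, the measured TCP pose, the force and the opening at its end, in the units of the state.
- r.read_state(): the state, without advancing time (a new reading comes with each control period).
- r.camera(name): name is "scene" or "top"; returns (picture, depth): 480x640x3 uint8, blue, green, red; 480x640 float32, m along the optical axis (not along the pixel's ray), 0 where there is no reading.
- r.camera_model(name): a dict with "K" (3x3 intrinsics, pixels), "extrinsics" (4x4, takes a point from camera to world coordinates). Camera axes: x right, y down, z forward; pixel columns grow to the right and rows downward; lengths in m; the calibration is good to about 2 mm. A picture is of the moment at which its call begins. camera_model takes no time and is no camera call.
- r.close_job(): hands the job in, once; it reports no verdict.
The state is a dict: "time": time; "joint_positions": joint angles; "joint_vel": joint speeds; "joint_torque": joint torques, N m; "ee_pos": TCP position; "eef_rot": TCP orientation; "ft_force": force on the tool from outside, world axes, zero at the start; "torque": the same for the moment, N m; "width": finger opening in m.
Only numpy, scipy, OpenCV 4.12 (cv2) and the standard library are available. Lean on these libraries where they do the work, as an engineer would, in place of code of your own. Each camera call takes 0.05 s, during which the arm holds its last target.

## Working session

There is one attempt and no reset: what is moved stays moved. The work goes in short steps, Python scripts to look and compute and a tool call to move; the robot and the scene stay as the last step left them, time stands still between calls to the robot, and variables do not carry over. Pictures are saved under pics/ and viewed, and the job is handed in when it is done.

Besides the shell and the picture viewer there is one more tool, called after ">>>" as name(argument=value, ...) on one line, values as JSON. carry_out: Moves the arm, as the interface text tells. Its arguments: {"type":"object","properties":{"increments":{"type":"string"},"squeeze":{"type":"number"}},"required":["increments"]}

```bash
ls; mkdir -p pics; python3 - <<'E'
from bench import r
import cv2,numpy as np
print(r.read_state(), r.pinch_z)
for n in("scene","top"):
    p,d=r.camera(n); cv2.imwrite(f"pics/{n}0.png",p); np.save(f"/tmp/{n}0.npy",d)
    print(n,r.camera_model(n))
E
```

```text
pics
{'time': 0.0, 'joint_positions': array([ 1.30238061,  0.33286732, -0.06470372,  1.46096569,  0.02161082,
        1.34990127, -0.08847816]), 'joint_vel': array([ 0.00083439,  0.00056995, -0.00022111,  0.00127787,  0.00115784,
       -0.00136313, -0.00103417]), 'joint_torque': array([ 2.82817609e-04, -6.23255610e+01,  2.50780920e-02, -3.89893305e+01,
       -6.13456196e-02,  3.97852168e-02,  1.19030706e-04]), 'ee_pos': array([ 0.15198697, -0.60582632,  0.22174517]), 'eef_rot': array([ 7.88477870e-01, -6.15062701e-01, -5.92977522e-04, -4.13355197e-04]), 'ft_force': array([-0.98303273, -0.44243455,  0.10583396]), 'torque': array([ 0.0150685 ,  0.06061289, -0.03630606]), 'width': 0.0871435988900321} 0.0187
scene {'K': array([[505.52522472,   0.        , 318.0414246 ],
       [  0.        , 505.52522472, 243.8682612 ],
       [  0.        ,   0.        ,   1.        ]]), 'extrinsics': array([[-8.83952383e-01,  3.46794911e-01, -3.13626328e-01,
         8.32437345e-01],
       [ 4.67576557e-01,  6.56458900e-01, -5.91974557e-01,
         5.93474828e-01],
       [ 5.89030243e-04, -6.69921639e-01, -7.42431580e-01,
         8.05076794e-01],
       [ 0.00000000e+00,  0.00000000e+00,  0.00000000e+00,
         1.00000000e+00]])}
top {'K': array([[487.74874204,   0.        , 323.22857229],
       [  0.        , 487.74874204, 238.04667705],
       [  0.        ,   0.        ,   1.        ]]), 'extrinsics': array([[-0.00659571, -0.99476858,  0.10194098,  0.39551865],
       [-0.99997315,  0.0062358 , -0.0038488 ,  0.03148539],
       [ 0.00319298, -0.10196363, -0.994783  ,  1.13634965],
       [ 0.        ,  0.        ,  0.        ,  1.        ]])}
```

View pics/top0.png

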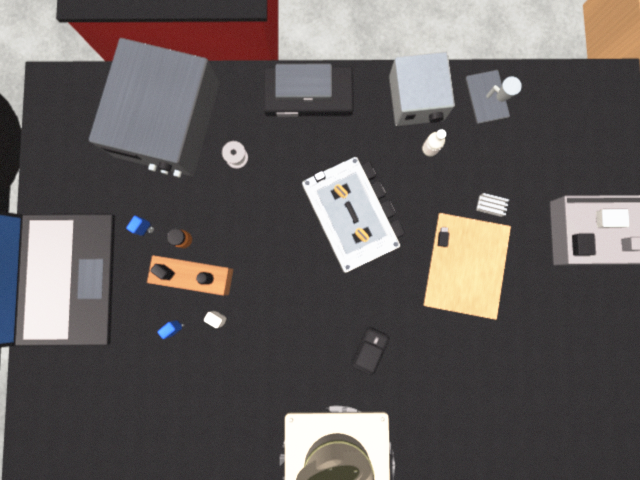

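View pics/scene0.png

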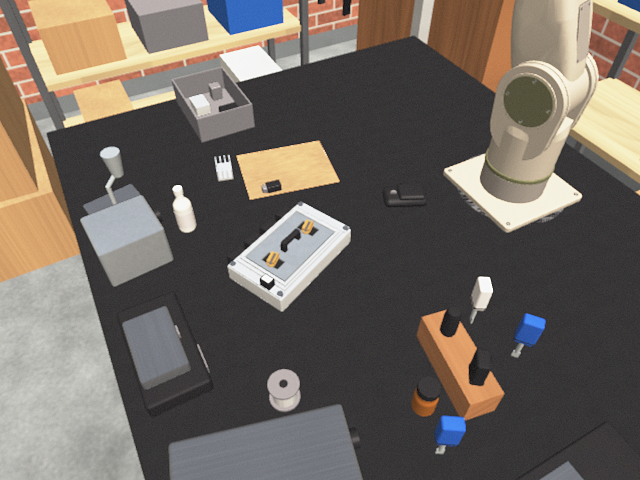

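```bash
cat > h.py <<'E'
import numpy as np,cv2
from bench import r
from scipy.spatial.transform import Rotation as R
M={n:r.camera_model(n) for n in("scene","top")}
def w2p(n,P):
    P=np.atleast_2d(P);E=M[n]["extrinsics"];c=(P-E[:3,3])@E[:3,:3];q=c@M[n]["K"].T
    return q[:,:2]/q[:,2:]
def ray(n,u,v,z):
    E=M[n]["extrinsics"];d=E[:3,:3]@np.linalg.solve(M[n]["K"],[u,v,1.]);o=E[:3,3]
    return o+d*(z-o[2])/d[2]
def cloud(n,d):
    v,u=np.mgrid[:480,:640];E=M[n]["extrinsics"]
    c=np.stack([u,v,np.ones_like(u)],-1)@np.linalg.inv(M[n]["K"]).T*d[...,None]
    return c@E[:3,:3].T+E[:3,3]
def crop(p,x0,y0,x1,y1,s,name):
    cv2.imwrite("pics/"+name,cv2.resize(p[y0:y1,x0:x1],None,fx=s,fy=s,interpolation=cv2.INTER_CUBIC))
E
python3 - <<'E'
from h import *
p=cv2.imread("pics/top0.png");q=cv2.imread("pics/scene0.png")
crop(p,295,150,410,275,5,"c1.png");crop(p,140,220,240,300,7,"c2.png")
crop(q,220,195,360,310,5,"c3.png");crop(q,405,270,515,420,4,"c4.png")
for n in M:
    d=np.load(f"/tmp/{n}0.npy");C=cloud(n,d)
    if n=="top": boxes={'ecu':(295,150,410,275),'stand':(140,250,240,300),'sheet':(420,210,515,322)}
    else: boxes={'ecu':(220,195,360,310),'stand':(405,300,515,420),'sheet':(235,140,340,200)}
    for k,b in boxes.items():
        c=C[b[1]:b[3],b[0]:b[2]].reshape(-1,3);c=c[np.isfinite(c[:,2])]
        h,e=np.histogram(c[:,2],bins=np.arange(-.01,.16,.004));print(n,k,[(round(e[i],3),h[i]) for i in range(len(h)) if h[i]>15])
E
```

```text
scene ecu [(np.float64(-0.006), np.int64(387)), (np.float64(-0.002), np.int64(6535)), (np.float64(0.002), np.int64(1387)), (np.float64(0.006), np.int64(147)), (np.float64(0.01), np.int64(152)), (np.float64(0.014), np.int64(123)), (np.float64(0.018), np.int64(181)), (np.float64(0.022), np.int64(144)), (np.float64(0.026), np.int64(180)), (np.float64(0.03), np.int64(215)), (np.float64(0.034), np.int64(584)), (np.float64(0.038), np.int64(549)), (np.float64(0.042), np.int64(1080)), (np.float64(0.046), np.int64(2480)), (np.float64(0.05), np.int64(1347)), (np.float64(0.054), np.int64(126)), (np.float64(0.058), np.int64(111)), (np.float64(0.062), np.int64(115)), (np.float64(0.066), np.int64(66)), (np.float64(0.07), np.int64(88)), (np.float64(0.074), np.int64(31))]
scene stand [(np.float64(-0.006), np.int64(128)), (np.float64(-0.002), np.int64(5088)), (np.float64(0.002), np.int64(1500)), (np.float64(0.006), np.int64(139)), (np.float64(0.01), np.int64(133)), (np.float64(0.014), np.int64(152)), (np.float64(0.018), np.int64(151)), (np.float64(0.022), np.int64(165)), (np.float64(0.026), np.int64(
[... 2130 characters left out ...]
 np.int64(17)), (np.float64(0.074), np.int64(16)), (np.float64(0.078), np.int64(16)), (np.float64(0.094), np.int64(16)), (np.float64(0.102), np.int64(16)), (np.float64(0.106), np.int64(23)), (np.float64(0.11), np.int64(22)), (np.float64(0.114), np.int64(51)), (np.float64(0.118), np.int64(189)), (np.float64(0.122), np.int64(37))]
top sheet [(np.float64(-0.01), np.int64(89)), (np.float64(-0.006), np.int64(1885)), (np.float64(-0.002), np.int64(5691)), (np.float64(0.002), np.int64(2573)), (np.float64(0.006), np.int64(118)), (np.float64(0.01), np.int64(31)), (np.float64(0.014), np.int64(64)), (np.float64(0.018), np.int64(108)), (np.float64(0.022), np.int64(28)), (np.float64(0.026), np.int64(19))]
```

View pics/c1.png

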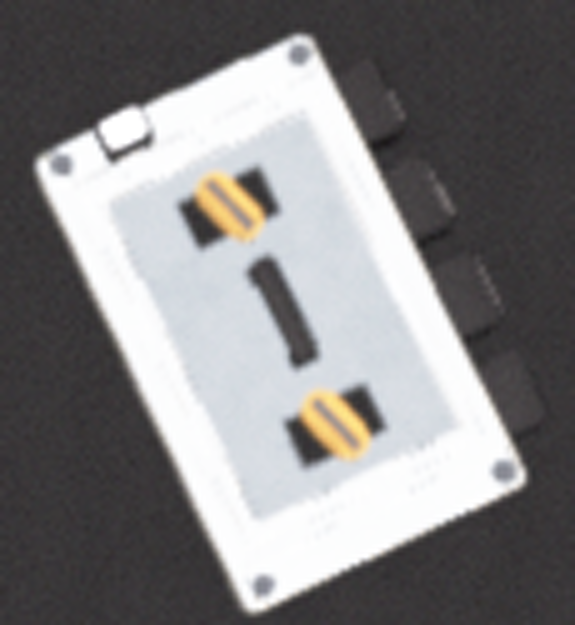

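View pics/c2.png

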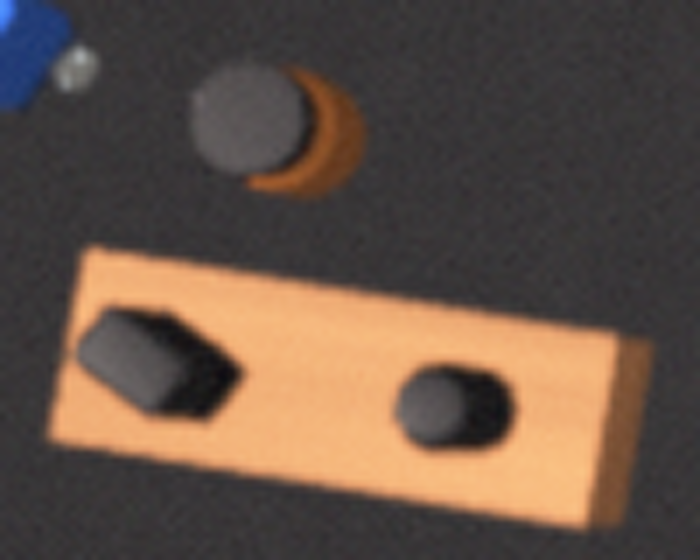

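View pics/c3.png

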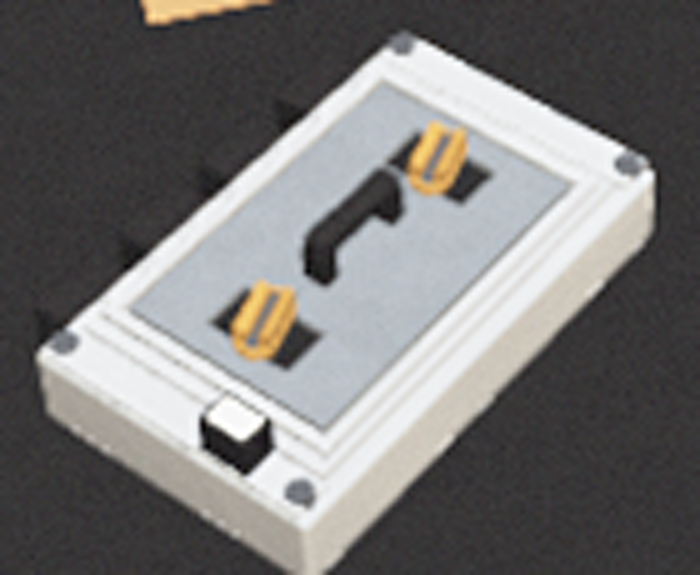

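View pics/c4.png

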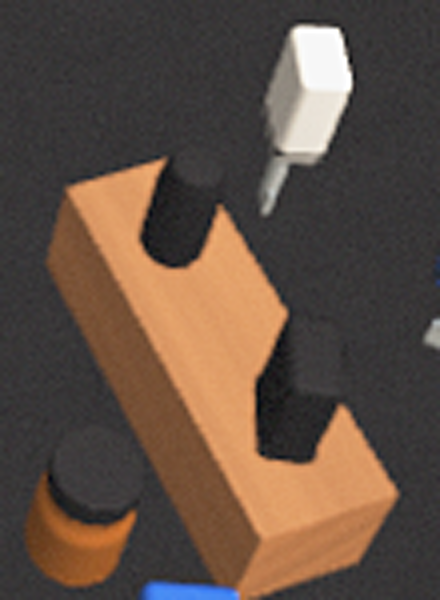

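```bash
python3 - <<'E'
from h import *
p=cv2.imread("pics/top0.png");q=cv2.imread("pics/scene0.png")
a=[cv2.resize(i,(360,280),interpolation=cv2.INTER_CUBIC) for i in (p[173:208,318:363],p[217:252,340:385],q[241:276,250:295],q[210:245,285:330])]
cv2.imwrite("pics/c5.png",np.vstack([np.hstack(a[:2]),np.hstack(a[2:])]))
crop(p,145,240,185,280,15,"c6.png");crop(q,455,335,515,395,10,"c7.png")
for z,l in((.061,[('top',340.8,190.8),('scene',272.6,258.6)]),(.061,[('top',362,235),('scene',307.4,227)])):
    for n,u,v in l: print(n,ray(n,u,v,z))
E
```

```text
top [ 0.61179545 -0.01271424  0.061     ]
scene [ 0.61364743 -0.00693164  0.061     ]
top [ 0.51197024 -0.05872414  0.061     ]
scene [ 0.51563393 -0.05102344  0.061     ]
```

View pics/c5.png

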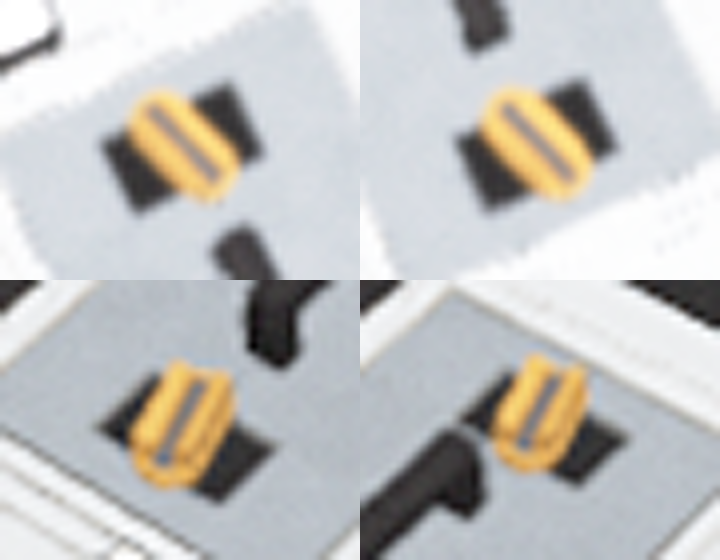

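View pics/c6.png

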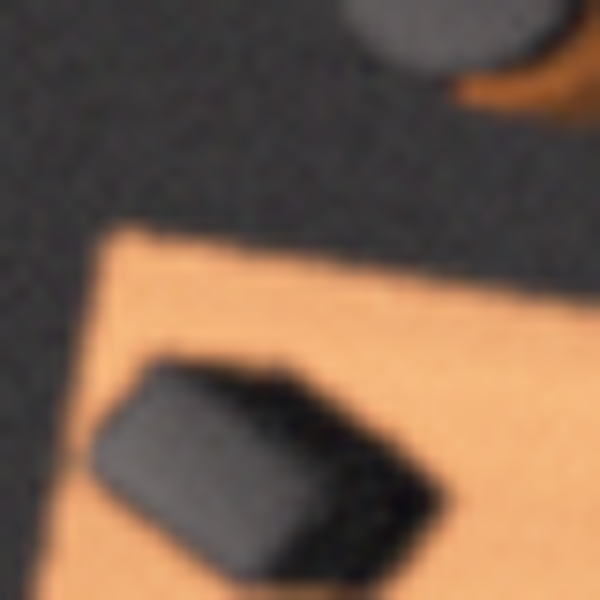

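View pics/c7.png

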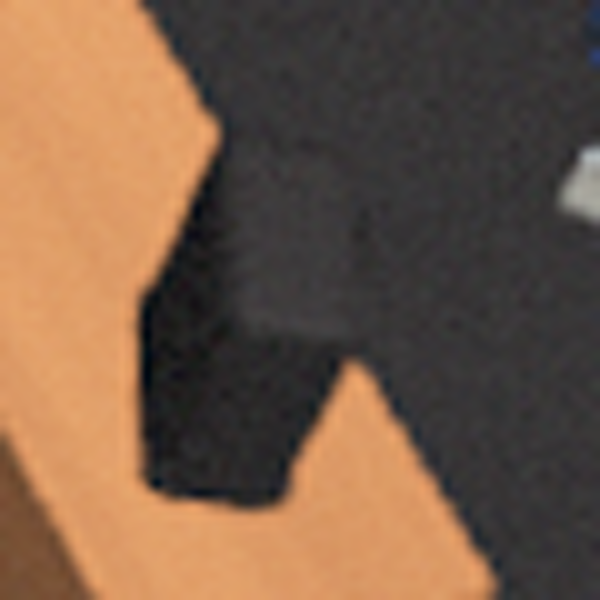

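```bash
python3 - <<'E'
from h import *
for n,f,ne in(("top",(340.5,191.1),(361.65,234.75)),("scene",(272.8,260.3),(307.06,228.2))):
    a=ray(n,*f,.049);b=ray(n,*ne,.049);d=a-b
    print(n,a[:2],b[:2],'mid',((a+b)/2)[:2],np.linalg.norm(d),np.degrees(np.arctan2(d[1],d[0])))
# brass tops
c=lambda x0,y0,x,y,s:(x0+(x+.5)/s-.5,y0+(y+.5)/s-.5)
for n,e in(("top",[(c(318,173,185,146,8)),c(340,217,176,143.5,8)]),):
    for k in e: print(n,ray(n,*k,.060)[:2])
# slots ends at ~z .0535
S={'top far':(318,173,[(153,108),(213,182)]),'top near':(340,217,[(505-360,103),(572-360,180)]),'scene far':(250,241,[(200,383-280),(165,462-280)]),'scene near':(285,210,[(552-360,365-280),(525-360,440-280)])}
for k,(x0,y0,P) in S.items():
    n=k.split()[0]
    a,b=[ray(n,*c(x0,y0,*q,8),.0545) for q in P]
    print(k,a[:2],b[:2],((a+b)/2)[:2],np.linalg.norm(a-b),np.degrees(np.arctan2(*(a-b)[1::-1])))
# automated: bright aluminium outline moments from top z<.05 mask
for n,b in(("top",(295,150,410,275)),("scene",(220,195,360,310))):
    p=cv2.imread(f"pics/{n}0.png");g=cv2.cvtColor(p,cv2.COLOR_BGR2GRAY)
    m=np.zeros_like(g);m[b[1]:b[3],b[0]:b[2]]=(g[b[1]:b[3],b[0]:b[2]]>(140 if n=="top" else 205)).astype(np.uint8)
    cs,_=cv2.findContours(m,cv2.RETR_EXTERNAL,cv2.CHAIN_APPROX_NONE);k=max(cs,key=cv2.contourArea)[:,0]
    W=np.array([ray(n,*q,.047)[:2] for q in k],np.float32);print(n,cv2.minAreaRect(W))
E
```

```text
top [ 0.61352351 -0.01252124] [ 0.51383869 -0.05895381] mid [ 0.5636811  -0.03573752] 0.10996839205914942 24.975808599693256
scene [ 0.61158195 -0.01244948] [ 0.51271954 -0.05867099] mid [ 0.56215075 -0.03556024] 0.1091338802466737 25.05767255190404
top [ 0.61196964 -0.01250293]
top [ 0.51320133 -0.05785272]
top far [ 0.62400184 -0.00382014] [ 0.60274824 -0.02049888] [ 0.61337504 -0.01215951] 0.02701657370433275 38.123007552841955
top near [ 0.52523446 -0.04981578] [ 0.50350619 -0.06819632] [ 0.51437032 -0.05900605] 0.028459822543876093 40.2287910597548
scene far [ 0.6028053  -0.02252426] [ 0.62081082 -0.00345251] [ 0.61180806 -0.01298838] 0.026228423446615898 -133.35279521817705
scene near [ 0.50172958 -0.07311223] [ 0.52020485 -0.05227061] [ 0.51096722 -0.06269142] 0.027851540642860686 -131.55571314559822
top ((0.5636622309684753, -0.033233851194381714), (0.23232635855674744, 0.14110541343688965), 24.984586715698242)
scene ((0.5613545179367065, -0.026348143815994263), (0.2313186228275299, 0.14391404390335083), 24.880048751831055)
```

```bash
python3 - <<'E'
from h import *
c=lambda x0,y0,x,y,s:(x0+(x+.5)/s-.5,y0+(y+.5)/s-.5)
for n,x0,y0,s,P in(("top",140,220,7,[(85,247),(48,440),(585,527),(617,333)]),("scene",405,270,4,[(68,188),(165,157),(398,493),(262,540)])):
    W=np.array([ray(n,*c(x0,y0,*q,s),.062) for q in P]);print(n,W[:,:2].round(4).tolist(),'ctr',W.mean(0)[:2])
    print([ (round(float(np.linalg.norm(d)),4),round(float(np.degrees(np.arctan2(d[1],d[0]))),1)) for d in np.roll(W,-1,0)-W])
A=lambda n,x0,y0,s,p,q,z:print(n,p,q,(np.linalg.norm(d:=ray(n,*c(x0,y0,*q,s),z)-ray(n,*c(x0,y0,*p,s),z))).round(4),np.degrees(np.arctan2(d[1],d[0])).round(1),ray(n,*c(x0,y0,*p,s),z)[:2].round(4),ray(n,*c(x0,y0,*q,s),z)[:2].round(4))
for p,q,z in(((92,445),(240,583),.122),((158,358),(92,445),.122),((290,365),(445,495),.062),((445,495),(365,580),.062)):A("top",145,240,15,p,q,z)
for p,q,z in(((140,485),(285,500),.062),((140,485),(140,300),.062),((240,325),(350,335),.122),((235,150),(240,325),.122)):A("scene",455,335,10,p,q,z)
p=cv2.imread("pics/top0.png");q=cv2.imread("pics/scene0.png")
f=lambda i:np.clip(255*(np.clip(i/255.,0,.5)*2)**.6,0,255).astype(np.uint8)
crop(f(p),145,250,185,285,16,"c8.png");crop(f(q),460,335,505,395,10,"c9.png")
# sheet
h=cv2.cvtColor(p,cv2.COLOR_BGR2HSV);m=cv2.inRange(h,(10,60,120),(30,255,255));m[:,:420]=0;m[:,515:]=0
cs,_=cv2.findContours(m,cv2.RETR_EXTERNAL,cv2.CHAIN_APPROX_NONE);k=max(cs,key=cv2.contourArea)[:,0]
print('sheet top',cv2.minAreaRect(np.array([ray("top",*a,.003)[:2] for a in k],np.float32)))
h=cv2.cvtColor(q,cv2.COLOR_BGR2HSV);m=cv2.inRange(h,(10,60,120),(30,255,255));m[:,:235]=0;m[:,342:]=0;m[:138]=0;m[200:]=0
cs,_=cv2.findContours(m,cv2.RETR_EXTERNAL,cv2.CHAIN_APPROX_NONE);k=max(cs,key=cv2.contourArea)[:,0]
print('sheet scene',cv2.minAreaRect(np.array([ray("scene",*a,.003)[:2] for a in k],np.float32)))
E
```

```text
top [[0.4707, 0.4056], [0.4103, 0.4154], [0.3821, 0.247], [0.4426, 0.2378]] ctr [0.42643415 0.32644588]
[(0.0612, 170.8), (0.1707, -99.5), (0.0612, -8.6), (0.1701, 80.5)]
scene [[0.4383, 0.2376], [0.3906, 0.2443], [0.408, 0.4145], [0.4674, 0.4048]] ctr [0.42608025 0.325284  ]
[(0.0482, 172.0), (0.1711, 84.2), (0.0602, -9.2), (0.1697, -99.9)]
top (92, 445) (240, 583) 0.0284 -132.4 [0.4367 0.386 ] [0.4176 0.365 ]
top (158, 358) (92, 445) 0.0148 143.8 [0.4487 0.3772] [0.4367 0.386 ]
top (290, 365) (445, 495) 0.0301 -129.6 [0.4507 0.3783] [0.4315 0.3551]
top (445, 495) (365, 580) 0.0168 137.3 [0.4315 0.3551] [0.4192 0.3665]
scene (140, 485) (285, 500) 0.0226 145.6 [0.4465 0.3753] [0.4278 0.3881]
scene (140, 485) (140, 300) 0.0332 -129.2 [0.4465 0.3753] [0.4255 0.3496]
scene (240, 325) (350, 335) 0.0161 146.3 [0.4479 0.3796] [0.4345 0.3885]
scene (235, 150) (240, 325) 0.0301 51.5 [0.4291 0.356 ] [0.4479 0.3796]
sheet top ((0.44612595438957214, -0.30685558915138245), (0.17271938920021057, 0.22234737873077393), 78.89032745361328)
sheet scene ((0.44499924778938293, -0.30659109354019165), (0.17432883381843567, 0.22161109745502472), 78.90404510498047)
```

View pics/c8.png

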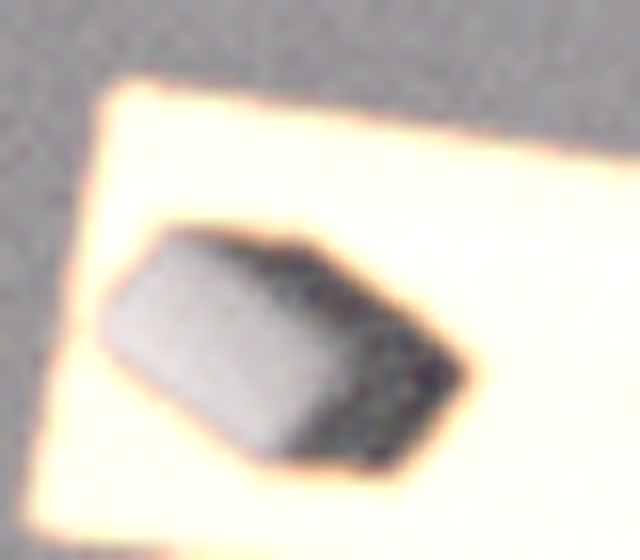

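View pics/c9.png

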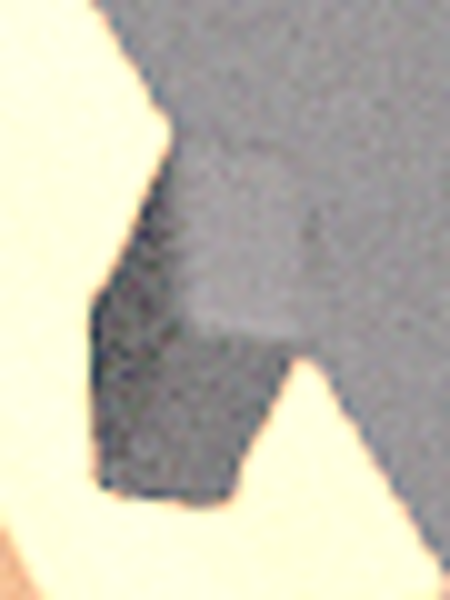

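```bash
cat >> h.py <<'E'
def go(x,y,z,yaw,s=None):
    """TCP target, tool down with tool-x at yaw deg: print increments"""
    s=s or r.read_state();p=np.array(s["ee_pos"]);q=R.from_quat(s["eef_rot"])
    a=np.radians(yaw);ca,sa=np.cos(a),np.sin(a)
    T=R.from_matrix(np.array([[ca,sa,0],[sa,-ca,0],[0,0,-1]]))
    rv=(q.inv()*T).as_rotvec(degrees=True);d=q.inv().apply(np.array([x,y,z])-p)
    print("%.1f %.1f %.1f %.4f %.4f %.4f"%(*rv,*d))
def st():
    s=r.read_state();X=R.from_quat(s["eef_rot"]).as_matrix()
    print("t%.2f p %s yaw %.1f tilt %.2f w %.4f f %s tq %s j %s"%(s["time"],np.round(s["ee_pos"],4),np.degrees(np.arctan2(X[1,0],X[0,0])),np.degrees(np.arccos(-X[2,2])),s["width"],np.round(s["ft_force"],1),np.round(s["torque"],2),np.round(s["joint_positions"],2)))
E
python3 -c "
from h import *
st();go(.5,-.2,.26,-40);go(.52,-.1,.26,-40)"
```

```text
t0.10 p [ 0.152  -0.6059  0.2218] yaw -75.9 tilt 0.07 w 0.0871 f [ 0.4 -0.3  0.9] tq [-0.01  0.06 -0.  ] j [ 1.3   0.33 -0.06  1.46  0.02  1.35 -0.09]
-0.0 0.1 -35.9 -0.3091 -0.4363 -0.0378
-0.0 0.1 -35.9 -0.4012 -0.4800 -0.0377
```

>>> carry_out(increments="0 0 -36 -0.31 -0.436 -0.038 0.087;0 0 -36 -0.31 -0.436 -0.038 0.087;0 0 -36 -0.31 -0.436 -0.038 0.087;0 0 -36 -0.31 -0.436 -0.038 0.087;0 0 -36 -0.31 -0.436 -0.038 0.087")

```text
time: 0.72
ee_pos: [0.3553, -0.3673, 0.2445]
eef_rot: [0.94, -0.341, -0.0, -0.0]
ft_force: [0.3, -0.9, -0.2]
width: 0.087
```

```bash
python3 -c "
from h import *
st();go(.5,.0,.25,-40);go(.49,.2,.22,-39.5)"
```

```text
t0.72 p [ 0.3553 -0.3673  0.2445] yaw -39.9 tilt 0.07 w 0.0870 f [ 0.3 -0.9 -0.2] tq [-0.06 -0.12 -0.03] j [ 1.04  0.09 -0.35  1.71  0.03  1.35 -0.01]
-0.0 0.1 0.1 -0.1244 -0.3747 -0.0052
-0.0 0.1 -0.4 -0.2602 -0.5218 0.0250
```

>>> carry_out(increments="0 0 0 -0.124 -0.375 -0.005 0.087;0 0 0 -0.124 -0.375 -0.005 0.087;0 0 0 -0.124 -0.375 -0.005 0.087;0 0 0 -0.124 -0.375 -0.005 0.087;0 0 0 -0.124 -0.375 -0.005 0.087")

```text
time: 1.35
ee_pos: [0.4697, -0.0767, 0.2487]
eef_rot: [0.94, -0.341, -0.0, -0.0]
ft_force: [1.0, -0.9, -0.3]
width: 0.0869
```

```bash
python3 -c "
from h import *
st();go(.433,.3705,.18,-39.5)"
```

```text
t1.35 p [ 0.4697 -0.0767  0.2487] yaw -39.9 tilt 0.05 w 0.0869 f [ 1.  -0.9 -0.3] tq [-0.09 -0.12 -0.  ] j [ 0.72  0.02 -0.66  1.77  0.01  1.35 -0.63]
-0.0 0.0 -0.4 -0.3148 -0.3196 0.0690
```

>>> carry_out(increments="0 0 0 -0.315 -0.32 0.069 0.087;0 0 0 -0.315 -0.32 0.069 0.087;0 0 0 -0.315 -0.32 0.069 0.087;0 0 0 -0.315 -0.32 0.069 0.087;0 0 0 -0.315 -0.32 0.069 0.087")

```text
time: 1.98
ee_pos: [0.4442, 0.2309, 0.2014]
eef_rot: [0.94, -0.342, 0.0, -0.0]
ft_force: [0.3, -0.6, 0.3]
width: 0.0869
```

```bash
python3 -c "
from h import *
st();go(.433,.3705,.16,-39.5)"
```

```text
t1.98 p [0.4442 0.2309 0.2014] yaw -39.9 tilt 0.02 w 0.0869 f [ 0.3 -0.6  0.3] tq [-0.04 -0.14  0.02] j [ 0.33  0.17 -0.97  1.77  0.15  1.27 -1.38]
-0.0 -0.0 -0.4 -0.0982 -0.0999 0.0414
```

>>> carry_out(increments="0 0 0 -0.05 -0.05 0.02 0.087;0 0 0 -0.098 -0.1 0.041 0.087;0 0 0 -0.098 -0.1 0.041 0.087;0 0 0 -0.098 -0.1 0.041 0.087;0 0 0 -0.098 -0.1 0.041 0.087")

```text
time: 2.6
ee_pos: [0.4337, 0.3694, 0.1605]
eef_rot: [0.94, -0.342, 0.0, 0.0]
ft_force: [-0.3, -0.6, 0.5]
width: 0.0871
```

```bash
python3 - <<'E'
from h import *
st();go(.433,.3705,.074,-39.5)
for n in M:
    p,d=r.camera(n);cv2.imwrite(f"pics/{n}1.png",p)
f=lambda i:np.clip(255*(np.clip(i/255.,0,.6)*1.66)**.6,0,255).astype(np.uint8)
crop(f(cv2.imread("pics/top1.png")),100,200,260,320,5,"d1.png");crop(f(cv2.imread("pics/scene1.png")),390,230,550,430,3,"d2.png")
E
```

```text
t2.60 p [0.4337 0.3694 0.1605] yaw -40.0 tilt 0.04 w 0.0871 f [-0.3 -0.6  0.5] tq [-0.08 -0.06  0.02] j [-0.    0.42 -0.97  1.65  0.36  1.26 -1.74]
0.0 -0.0 -0.5 -0.0013 -0.0004 0.0865
```

View pics/d1.png

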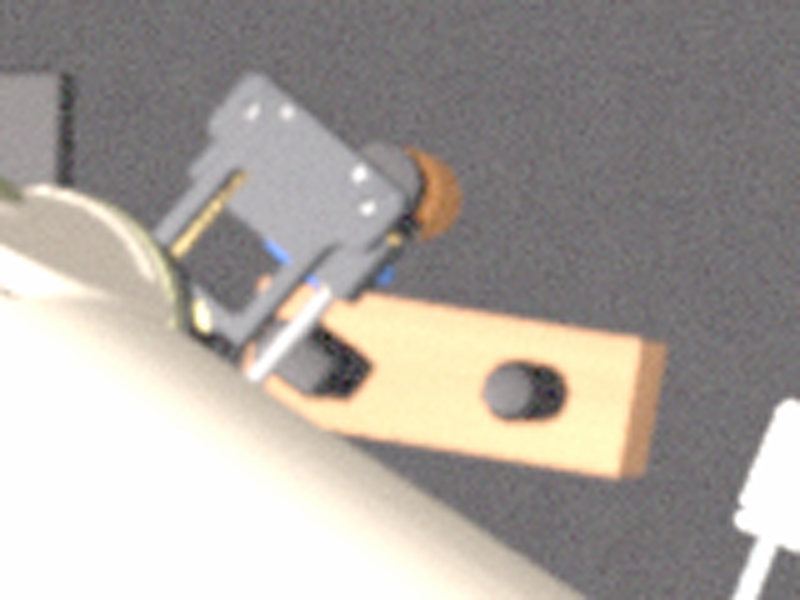

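View pics/d2.png

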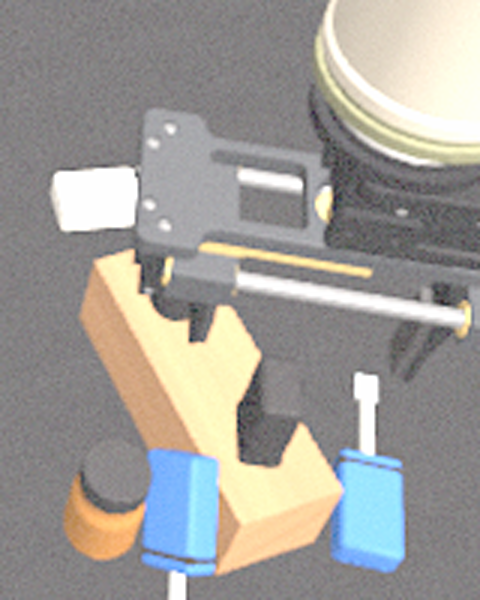

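View pics/scene1.png

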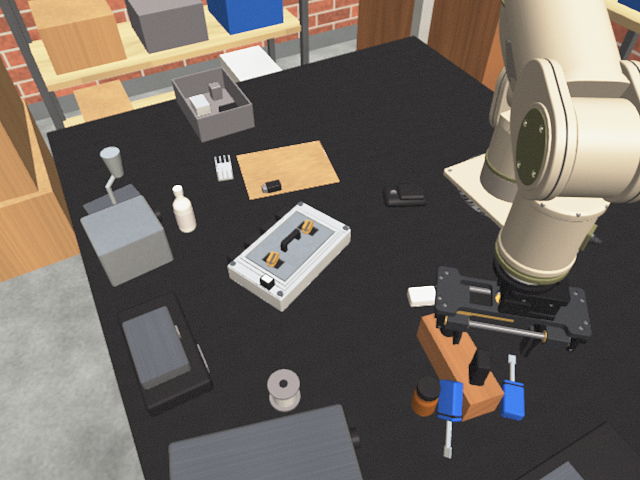

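View pics/top1.png

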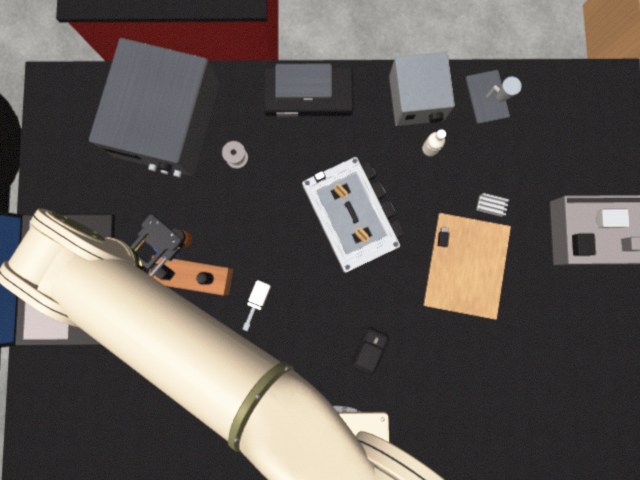

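```bash
python3 - <<'E'
from h import *
p,d=r.camera("scene");C=cloud("scene",d);h=cv2.cvtColor(p,cv2.COLOR_BGR2HSV)
m=cv2.inRange(h,(100,120,80),(125,255,255))>0
for b in((430,370,470,430),(495,370,530,425)):
    k=np.zeros_like(m);k[b[1]:b[3],b[0]:b[2]]=m[b[1]:b[3],b[0]:b[2]]
    c=C[k];print(len(c),c.min(0).round(3),c.max(0).round(3),np.percentile(c,[5,50,95],axis=0).round(3).tolist())
E
```

```text
905 [ 0.458  0.331 -0.   ] [0.832 0.593 0.805] [[0.471, 0.36, 0.039], [0.489, 0.384, 0.059], [0.505, 0.407, 0.077]]
833 [ 0.347  0.381 -0.002] [0.832 0.593 0.805] [[0.357, 0.396, 0.007], [0.382, 0.422, 0.022], [0.403, 0.445, 0.025]]
```

>>> carry_out(increments="0 0 -0.5 -0.0013 -0.0004 0 0.045;0 0 -0.5 -0.0013 -0.0004 0 0.045;0 0 -0.5 -0.0013 -0.0004 0 0.045;0 0 -0.5 -0.0013 -0.0004 0.01 0.045;0 0 -0.5 -0.0013 -0.0004 0.03 0.045")

```text
time: 3.38
ee_pos: [0.4336, 0.3705, 0.1301]
eef_rot: [0.941, -0.338, 0.001, -0.0]
ft_force: [-0.3, -0.4, 0.3]
width: 0.0481
```

```bash
python3 - <<'E'
from h import *
st();go(.433,.3705,.08,-39.5)
p,d=r.camera("scene");cv2.imwrite("pics/scene2.png",p)
f=lambda i:np.clip(255*(np.clip(i/255.,0,.6)*1.66)**.6,0,255).astype(np.uint8)
crop(f(p),420,280,580,430,5,"d3.png")
E
```

```text
t3.38 p [0.4336 0.3705 0.1301] yaw -39.6 tilt 0.12 w 0.0481 f [-0.3 -0.4  0.3] tq [-0.   -0.04 -0.05] j [-0.02  0.45 -0.96  1.69  0.39  1.21 -1.76]
-0.1 -0.1 -0.1 -0.0006 0.0005 0.0501
```

View pics/d3.png

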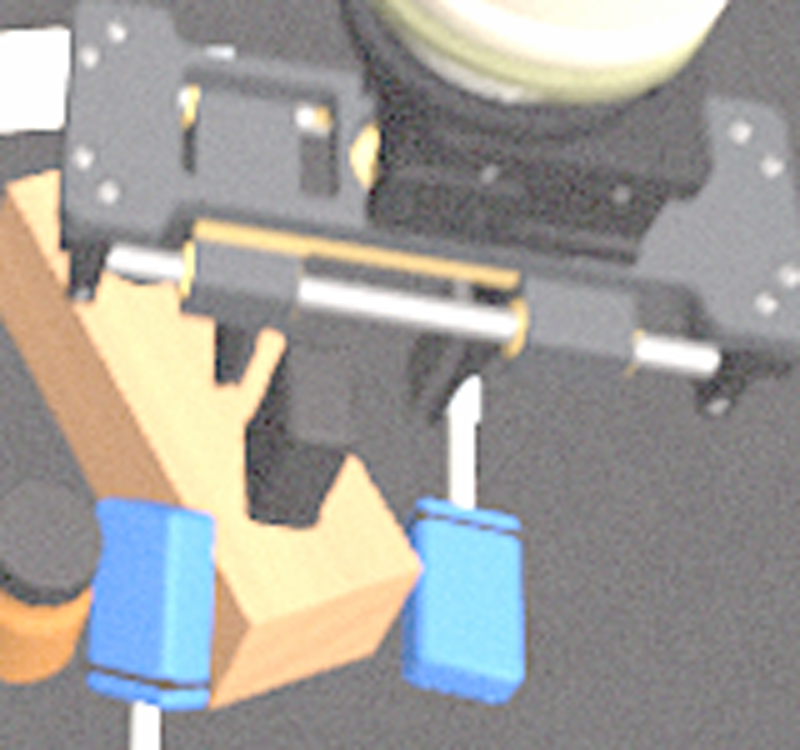

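>>> carry_out(increments="0 0 0 -0.0006 0.0005 0.02 0.045;0 0 0 -0.0006 0.0005 0.04 0.045;0 0 0 -0.0006 0.0005 0.05 0.045;0 0 0 -0.0006 0.0005 0.05 0.045;0 0 0 -0.0006 0.0005 0.05 0.045")

```text
time: 4.05
ee_pos: [0.4319, 0.3694, 0.0775]
eef_rot: [0.941, -0.338, -0.0, 0.001]
ft_force: [0.9, 0.6, -0.1]
width: 0.0448
```

>>> carry_out(increments="0 0 0 0 0 0 0.03;0 0 0 0 0 0 0.02;0 0 0 0 0 0 0.01;0 0 0 0 0 0 0.01;0 0 0 0 0 0 0.01", squeeze=40)

```text
time: 4.68
ee_pos: [0.432, 0.3695, 0.0776]
eef_rot: [0.941, -0.338, 0.0, 0.001]
ft_force: [-0.5, -0.3, 3.1]
width: 0.022
```

```bash
python3 - <<'E'
from h import *
st();go(.433,.3705,.08,-39.5)
E
```

```text
t4.67 p [0.432  0.3695 0.0776] yaw -39.6 tilt 0.10 w 0.0220 f [-0.5 -0.3  3.1] tq [-0.11  0.04  0.01] j [-0.05  0.5  -0.92  1.74  0.44  1.12 -1.8 ]
0.1 -0.0 -0.1 0.0001 -0.0014 -0.0024
```

>>> carry_out(increments="0 0 0 0 0 -0.015 0.01;0 0 0 0 0 -0.04 0.01;0 0 0 0 0 -0.075 0.01;0 0 0 0 0 -0.12 0.01;0 0 0 0 0 -0.12 0.01")

```text
time: 5.3
ee_pos: [0.4329, 0.3713, 0.2017]
eef_rot: [0.941, -0.338, 0.002, -0.002]
ft_force: [-0.2, -1.0, -0.9]
width: 0.0218
```

```bash
python3 - <<'E'
from h import *
st();go(.52,.15,.22,-45)
for n in M:
    p,d=r.camera(n);cv2.imwrite(f"pics/{n}3.png",p)
q=cv2.imread("pics/scene3.png");crop(q,400,230,600,430,3,"d4.png")
E
```

```text
t5.30 p [0.4329 0.3713 0.2017] yaw -39.5 tilt 0.27 w 0.0218 f [-0.2 -1.  -0.9] tq [-0.02 -0.02 -0.02] j [ 0.01  0.38 -0.99  1.6   0.33  1.33 -1.72]
-0.2 -0.1 5.5 0.2081 0.1151 -0.0183
```

View pics/d4.png

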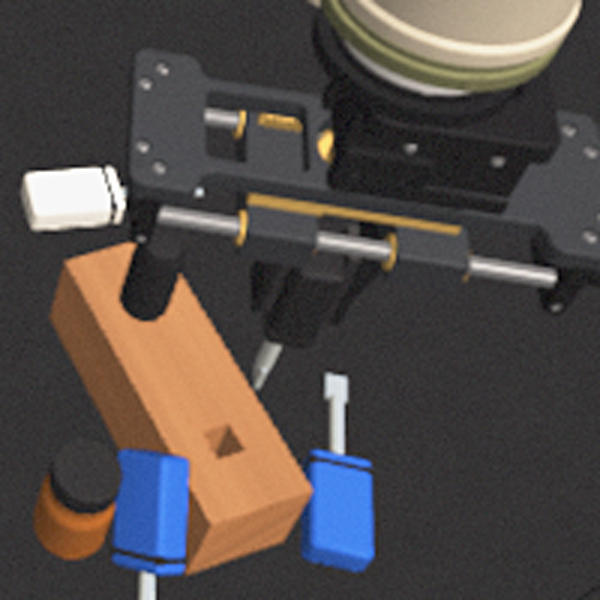

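```bash
python3 - <<'E'
from h import *
q=cv2.imread("pics/scene3.png");crop(q,465,335,505,390,12,"d5.png")
print(ray("scene",474.7,375.7,.062), ray("scene",485.7,358.7,.131))
print(w2p("scene",[[.4329,.3713,.131],[.4336,.3703,.062]]))
E
```

```text
[0.42958376 0.36990527 0.062     ] [0.43449621 0.3765845  0.131     ]
[[484.18901918 355.46442855]
 [472.88581806 376.97577956]]
```

View pics/d5.png

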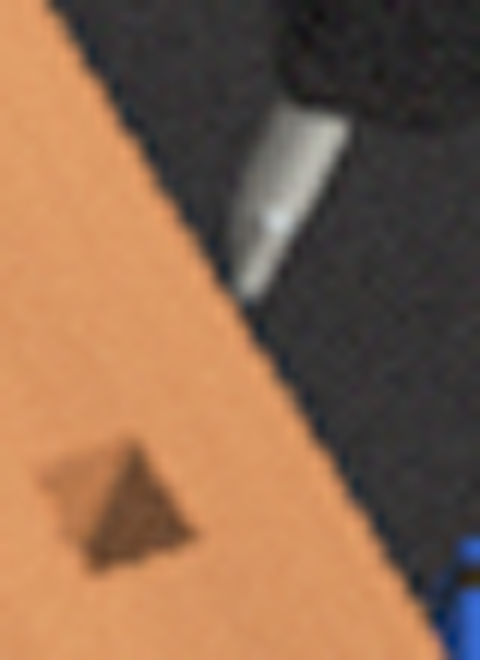

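```bash
python3 - <<'E'
from h import *
print(ray("scene",474.3,376.9,.062),ray("scene",485,359.4,.131))
go(.46,.30,.235,-48.5);go(.513,-.0588,.17,-48.5)
E
```

```text
[0.43151319 0.37125375 0.062     ] [0.43619192 0.37700632 0.131     ]
0.1 -0.1 8.9 0.0659 0.0359 -0.0369
0.1 -0.1 8.9 0.3352 0.2787 0.0287
```

>>> carry_out(increments="0 0 4 0.03 0.018 -0.037 0.01;0 0 9 0.066 0.036 -0.037 0.01;0 0 9 0.11 0.073 -0.035 0.01;0 0 9 0.15 0.107 -0.03 0.01;0 0 9 0.19 0.14 -0.02 0.01")

```text
time: 6.02
ee_pos: [0.489, 0.1385, 0.2174]
eef_rot: [0.911, -0.411, 0.0, 0.001]
ft_force: [1.5, -0.4, -1.0]
width: 0.0216
```

```bash
python3 - <<'E'
from h import *
st();go(.513,-.0588,.17,-48.5)
E
```

```text
t6.03 p [0.489  0.1385 0.2174] yaw -48.6 tilt 0.13 w 0.0216 f [ 1.5 -0.4 -1. ] tq [ 0.04 -0.11  0.04] j [ 0.47  0.17 -0.91  1.73  0.14  1.31 -1.32]
0.1 -0.1 -0.1 0.1638 0.1125 0.0478
```

>>> carry_out(increments="0 0 0 0.04 0.028 0.01 0.01;0 0 0 0.08 0.056 0.025 0.01;0 0 0 0.12 0.084 0.036 0.01;0 0 0 0.15 0.102 0.045 0.01;0 0 0 0.164 0.112 0.048 0.01")

```text
time: 6.65
ee_pos: [0.5125, -0.0606, 0.1681]
eef_rot: [0.911, -0.413, -0.001, 0.001]
ft_force: [0.2, 0.2, -1.3]
width: 0.0218
```

```bash
cat > look.py <<'E'
from h import *
import sys
t=sys.argv[1];st()
s=r.read_state();P=np.array(s["ee_pos"]);
for n in M:
    p,d=r.camera(n);cv2.imwrite(f"pics/{n}{t}.png",p)
    u,v=w2p(n,P-[0,0,.0706])[0].astype(int)
    print(n,'crop origin',u-40,v-30,'pred tip',w2p(n,P-[0,0,.0706]))
    crop(p,u-40,v-30,u+40,v+30,10,f"{n}{t}c.png")
E
python3 look.py 4
```

```text
t6.65 p [ 0.5125 -0.0606  0.1681] yaw -48.7 tilt 0.23 w 0.0218 f [ 0.2  0.2 -1.3] tq [ 0.03 -0.05 -0.02] j [ 0.72  0.21 -0.77  1.78  0.16  1.21 -0.94]
scene crop origin 266 180 pred tip [[306.34261703 210.76261497]]
top crop origin 324 202 pred tip [[364.26797584 232.90121074]]
```

View pics/scene4c.png

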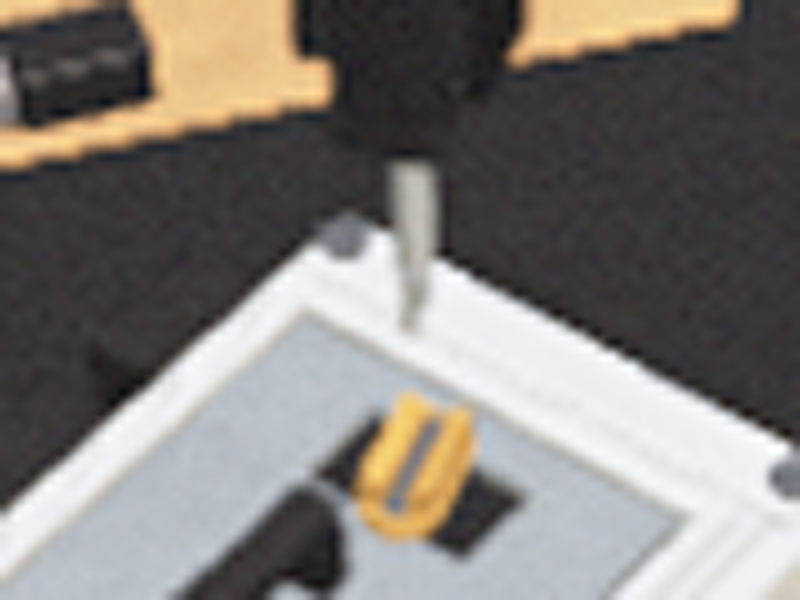

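View pics/top4c.png

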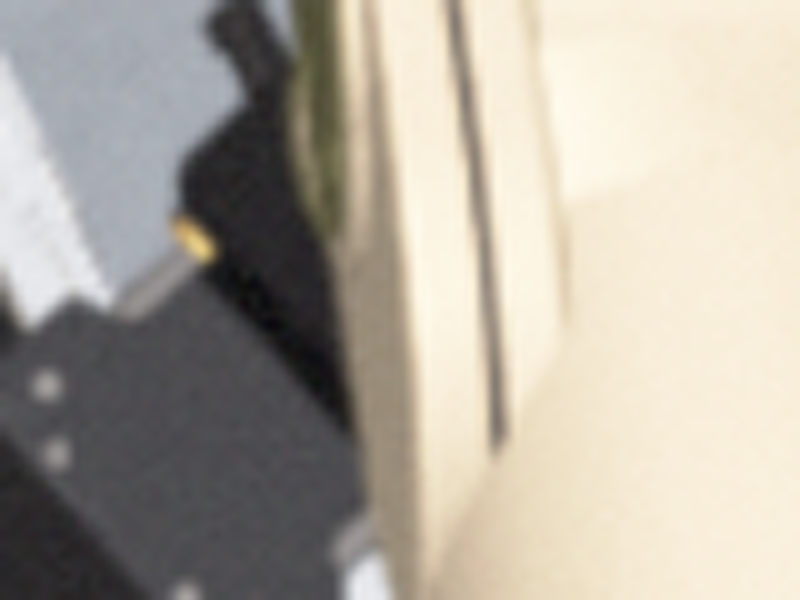

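```bash
python3 - <<'E'
from h import *
P=np.array([.5125,-.0606])
for z in(.0975,.094): print(z,ray("scene",306.5,212.5,z)[:2]-P)
go(.5133,-.0588,.146,-48.5)
E
```

```text
0.0975 [0.00196191 0.00454013]
0.094 [0.00038906 0.00132723]
0.2 0.0 -0.2 -0.0005 -0.0011 0.0228
```

```bash
python3 - <<'E'
from h import *
go(.5137,-.0596,.138,-48.5)
E
```

```text
0.2 0.0 -0.2 0.0004 -0.0009 0.0308
```

>>> carry_out(increments="0.2 0 0 0.0004 -0.0009 0.015 0.01;0.2 0 0 0.0004 -0.0009 0.026 0.01;0.2 0 0 0.0004 -0.0009 0.03 0.01;0.2 0 0 0.0004 -0.0009 0.031 0.01;0.2 0 0 0.0004 -0.0009 0.031 0.01")

```text
time: 7.38
ee_pos: [0.5139, -0.0594, 0.1381]
eef_rot: [0.911, -0.412, 0.0, -0.0]
ft_force: [0.9, -0.2, -0.9]
width: 0.0222
```

```bash
python3 look.py 5; python3 -c "
from h import *
go(.5137,-.0596,.126,-48.5)"
```

```text
t7.38 p [ 0.5139 -0.0594  0.1381] yaw -48.7 tilt 0.04 w 0.0222 f [ 0.9 -0.2 -0.9] tq [-0.02 -0.06 -0.02] j [ 0.71  0.24 -0.76  1.82  0.18  1.15 -0.96]
scene crop origin 266 191 pred tip [[306.218668   221.89571964]]
top crop origin 322 203 pred tip [[362.55611123 233.79497001]]
-0.0 0.0 -0.2 -0.0002 0.0002 0.0122
```

View pics/scene5c.png

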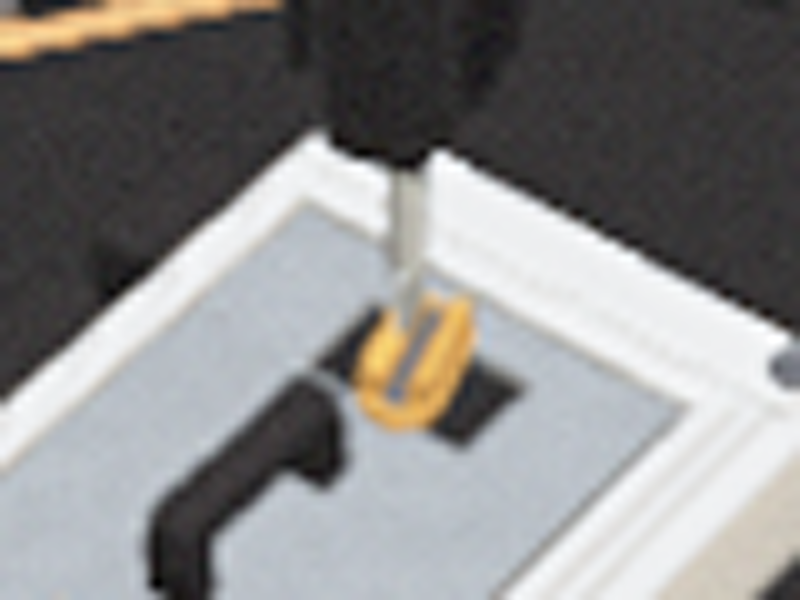

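>>> carry_out(increments="0 0 0 0 0 0.004 0.01;0 0 0 0 0 0.007 0.01;0 0 0 0 0 0.009 0.01;0 0 0 0 0 0.011 0.01;0 0 0 0 0 0.012 0.01")

```text
time: 8.1
ee_pos: [0.514, -0.0596, 0.1261]
eef_rot: [0.911, -0.412, 0.0, -0.0]
ft_force: [-0.2, -0.3, -1.2]
width: 0.022
```

```bash
python3 look.py 6; python3 -c "
from h import *
go(.5137,-.0596,.126,-48.5)"
```

```text
t8.10 p [ 0.514  -0.0596  0.1261] yaw -48.7 tilt 0.04 w 0.0220 f [-0.2 -0.3 -1.2] tq [ 0.04 -0.    0.  ] j [ 0.7   0.26 -0.76  1.83  0.19  1.13 -0.97]
scene crop origin 266 195 pred tip [[306.27062189 225.95383086]]
top crop origin 322 204 pred tip [[362.16902058 234.37628052]]
-0.0 0.0 -0.2 -0.0001 0.0002 0.0001
```

View pics/scene6c.png

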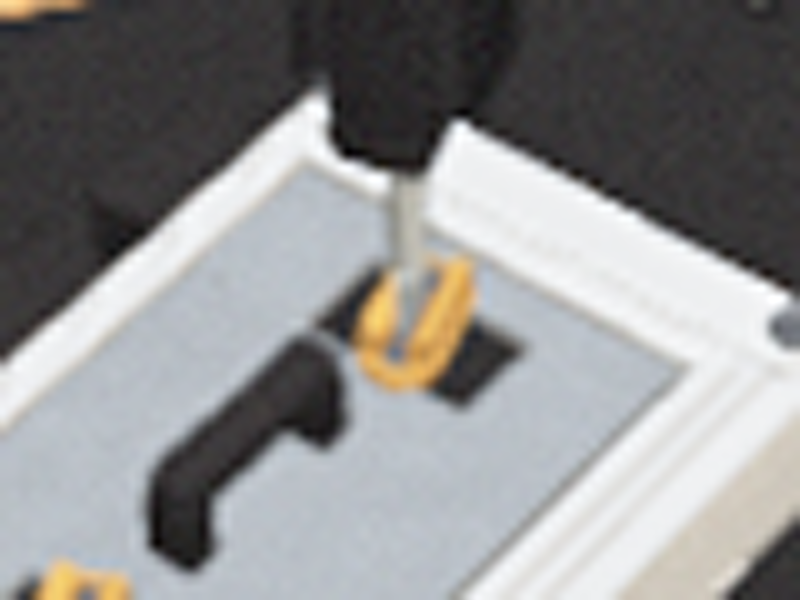

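>>> carry_out(increments="0 0 -10 0 0 0.001 0.01;0 0 -20 0 0 0.001 0.01;0 0 -30 0 0 0.001 0.01;0 0 -38 0 0 0.001 0.01;0 0 -45 0 0 0.001 0.01")

```text
time: 8.82
ee_pos: [0.5138, -0.0593, 0.1251]
eef_rot: [1.0, -0.03, 0.0, -0.0]
ft_force: [-1.7, 1.8, -1.1]
width: 0.0222
```

```bash
python3 look.py 7
```

```text
t8.82 p [ 0.5138 -0.0593  0.1251] yaw -3.5 tilt 0.05 w 0.0222 f [-1.7  1.8 -1.1] tq [ 0.3   0.18 -0.11] j [ 0.8   0.29 -0.87  1.83  0.24  1.14 -0.22]
scene crop origin 266 196 pred tip [[306.40504958 226.31305022]]
top crop origin 322 204 pred tip [[362.02680736 234.49803266]]
```

View pics/scene7c.png

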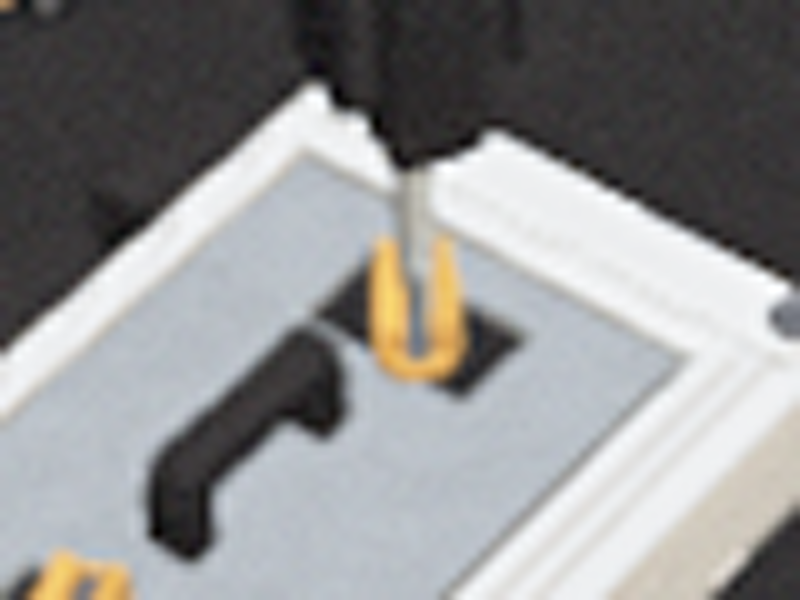

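>>> carry_out(increments="0 0 -10 0 0 0 0.01;0 0 -20 0 0 0 0.01;0 0 -28 0 0 0 0.01;0 0 -35 0 0 0 0.01;0 0 -40 0 0 0 0.01")

```text
time: 9.55
ee_pos: [0.5136, -0.0591, 0.1251]
eef_rot: [0.95, 0.312, 0.0, -0.001]
ft_force: [-1.6, 1.9, -0.4]
width: 0.0217
```

```bash
python3 look.py 8
```

```text
t9.55 p [ 0.5136 -0.0591  0.1251] yaw 36.4 tilt 0.09 w 0.0217 f [-1.6  1.9 -0.4] tq [ 0.43  0.29 -0.05] j [ 0.89  0.32 -0.99  1.82  0.29  1.15  0.44]
scene crop origin 266 196 pred tip [[306.5478252  226.37464672]]
top crop origin 321 204 pred tip [[361.90177768 234.58315565]]
```

View pics/scene8c.png

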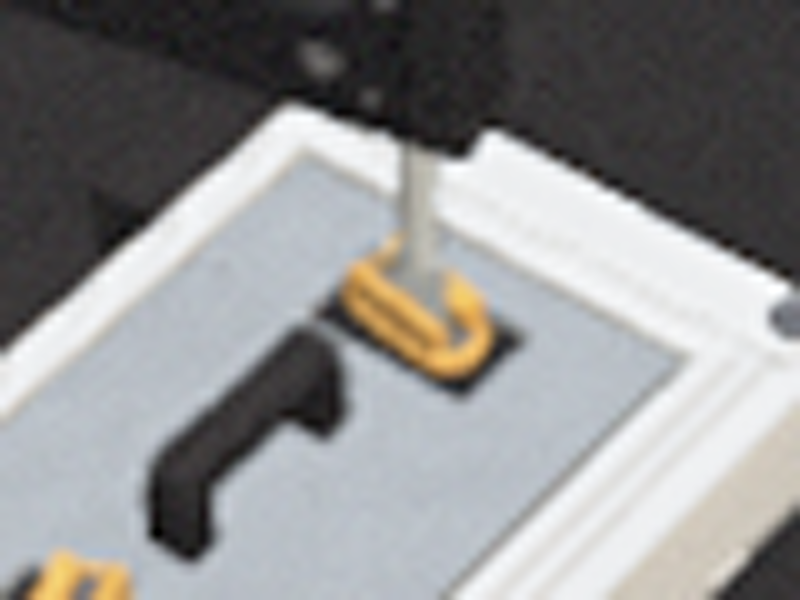

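>>> carry_out(increments="0 0 -3 0 0 0 0.01;0 0 -6 0 0 0 0.01;0 0 -8 0 0 0 0.01;0 0 -8 0 0 0 0.01;0 0 -8 0 0 0 0.01")

```text
time: 10.28
ee_pos: [0.5135, -0.059, 0.1251]
eef_rot: [0.927, 0.376, -0.0, -0.001]
ft_force: [-1.8, 0.9, 0.2]
width: 0.0217
```

```bash
python3 look.py 9
```

```text
t10.28 p [ 0.5135 -0.059   0.1251] yaw 44.2 tilt 0.10 w 0.0217 f [-1.8  0.9  0.2] tq [ 0.4   0.36 -0.11] j [ 0.91  0.33 -1.01  1.82  0.31  1.15  0.56]
scene crop origin 266 196 pred tip [[306.59072646 226.37955053]]
top crop origin 321 204 pred tip [[361.89225083 234.62471187]]
```

View pics/scene9c.png

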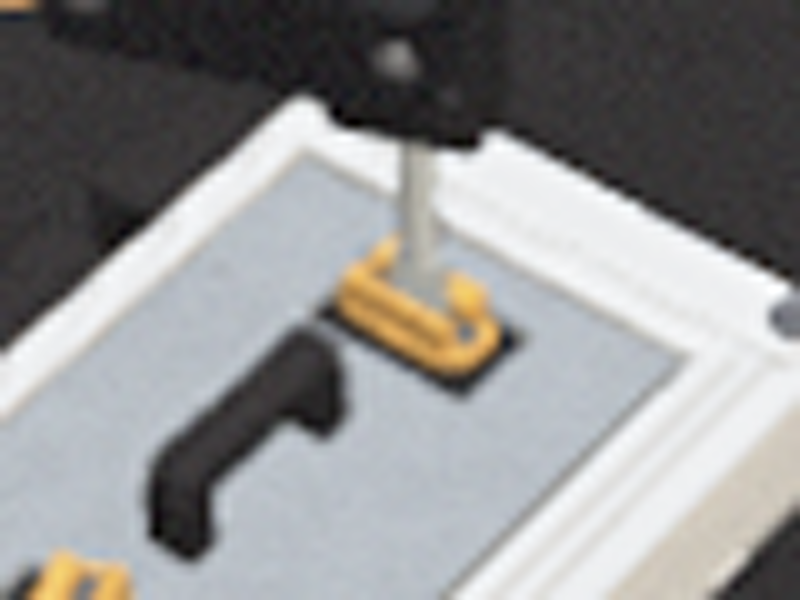

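>>> carry_out(increments="0 0 2 0 0 0 0.01;0 0 10 0 0 0 0.01;0 0 11 0 0 -0.01 0.01;0 0 11 0 0 -0.03 0.01;0 0 11 0 0 -0.04 0.01")

```text
time: 11.0
ee_pos: [0.5145, -0.0591, 0.1672]
eef_rot: [0.958, 0.287, 0.001, -0.0]
ft_force: [0.3, -0.2, -1.0]
width: 0.0215
```

```bash
python3 look.py 10;python3 -c "
from h import *
go(.6131,-.0133,.16,-48.5)"
```

```text
t11.00 p [ 0.5145 -0.0591  0.1672] yaw 33.3 tilt 0.11 w 0.0215 f [ 0.3 -0.2 -1. ] tq [ 0.02 -0.13  0.01] j [ 0.91  0.27 -1.    1.78  0.24  1.22  0.43]
scene crop origin 265 181 pred tip [[305.810168   211.86108399]]
top crop origin 323 202 pred tip [[363.5454547  232.05309669]]
-0.1 -0.1 81.8 0.1077 0.0156 0.0070
```

View pics/scene10c.png

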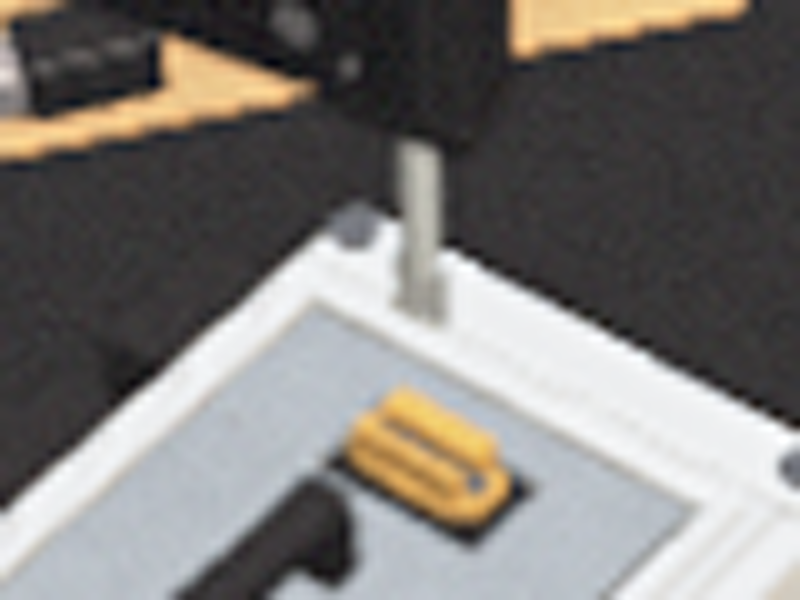

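>>> carry_out(increments="0 0 10 0.02 0.003 0 0.01;0 0 20 0.04 0.006 0 0.01;0 0 30 0.06 0.009 0 0.01;0 0 40 0.085 0.012 0 0.01;0 0 50 0.108 0.0156 0 0.01")

```text
time: 11.72
ee_pos: [0.6139, -0.0128, 0.1665]
eef_rot: [0.989, -0.148, 0.001, -0.0]
ft_force: [0.4, -0.4, -0.8]
width: 0.022
```

```bash
python3 -c "
from h import *
st();go(.6131,-.0133,.15,-48.5)"
```

```text
t11.72 p [ 0.6139 -0.0128  0.1665] yaw -17.0 tilt 0.09 w 0.0220 f [ 0.4 -0.4 -0.8] tq [-0.04 -0.13 -0.07] j [ 0.55  0.46 -0.79  1.53  0.33  1.29 -0.58]
-0.1 -0.1 31.5 -0.0007 0.0007 0.0165
```

>>> carry_out(increments="0 0 10 -0.0007 0.0007 0.005 0.01;0 0 20 -0.0007 0.0007 0.01 0.01;0 0 30 -0.0007 0.0007 0.0165 0.01;0 0 31.5 -0.0007 0.0007 0.025 0.01;0 0 31.5 -0.0007 0.0007 0.0285 0.01")

```text
time: 12.35
ee_pos: [0.6127, -0.0134, 0.1371]
eef_rot: [0.912, -0.41, -0.0, -0.0]
ft_force: [-0.4, 0.3, -0.7]
width: 0.0219
```

```bash
python3 look.py 11;python3 -c "
from h import *
go(.6131,-.0133,.126,-48.5)"
```

```text
t12.35 p [ 0.6127 -0.0134  0.1371] yaw -48.3 tilt 0.03 w 0.0219 f [-0.4  0.3 -0.7] tq [-0.07 -0.   -0.05] j [ 0.48  0.45 -0.69  1.57  0.3   1.22 -1.11]
scene crop origin 231 224 pred tip [[271.49388714 254.33171581]]
top crop origin 301 159 pred tip [[341.18926251 189.92603731]]
-0.0 0.0 0.1 0.0002 -0.0003 0.0114
```

View pics/scene11c.png

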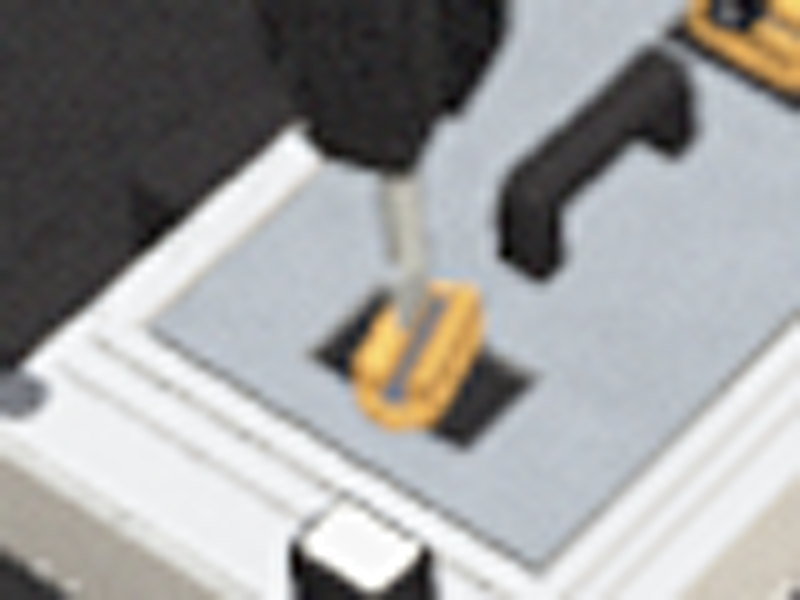

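>>> carry_out(increments="0 0 0 0 0 0.004 0.01;0 0 0 0 0 0.007 0.01;0 0 0 0 0 0.009 0.01;0 0 0 0 0 0.011 0.01;0 0 0 0 0 0.012 0.01")

```text
time: 13.08
ee_pos: [0.6127, -0.0133, 0.1253]
eef_rot: [0.912, -0.41, -0.0, -0.0]
ft_force: [0.1, -0.2, -0.5]
width: 0.0216
```

```bash
python3 look.py 12
```

```text
t13.07 p [ 0.6127 -0.0133  0.1253] yaw -48.4 tilt 0.05 w 0.0216 f [ 0.1 -0.2 -0.5] tq [-0.01 -0.03  0.04] j [ 0.48  0.46 -0.69  1.59  0.31  1.2  -1.11]
scene crop origin 231 228 pred tip [[271.88337912 258.32462461]]
top crop origin 300 160 pred tip [[340.96032807 190.94691126]]
```

View pics/scene12c.png

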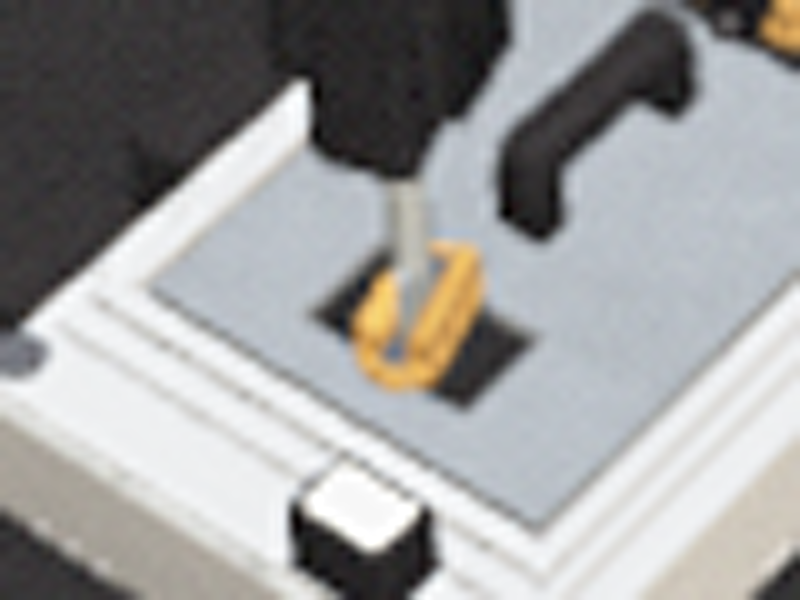

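Blade is in the far slot (blade end near (405,345) in the crop). Turn it.

>>> carry_out(increments="0 0 -10 0 0 0 0.01;0 0 -20 0 0 0 0.01;0 0 -30 0 0 0 0.01;0 0 -38 0 0 0 0.01;0 0 -45 0 0 0 0.01")

```text
time: 13.8
ee_pos: [0.6131, -0.0134, 0.1255]
eef_rot: [1.0, -0.028, 0.001, -0.0]
ft_force: [1.5, 0.2, -2.8]
width: 0.0219
```

```bash
python3 -c "
from h import *
st()"
```

```text
t13.80 p [ 0.6131 -0.0134  0.1255] yaw -3.2 tilt 0.08 w 0.0219 f [ 1.5  0.2 -2.8] tq [ 0.06 -0.38 -0.06] j [ 0.58  0.51 -0.83  1.58  0.39  1.23 -0.38]
```

>>> carry_out(increments="0 0 -10 0 0 0 0.01;0 0 -20 0 0 0 0.01;0 0 -30 0 0 0 0.01;0 0 -40 0 0 0 0.01;0 0 -48 0 0 0 0.01")

```text
time: 14.42
ee_pos: [0.6133, -0.0132, 0.1256]
eef_rot: [0.923, 0.384, 0.001, -0.0]
ft_force: [1.1, 0.7, -2.7]
width: 0.0216
```

```bash
python3 look.py 13
```

```text
t14.43 p [ 0.6133 -0.0132  0.1256] yaw 45.1 tilt 0.12 w 0.0216 f [ 1.1  0.7 -2.7] tq [ 0.33 -0.38 -0.06] j [ 0.68  0.57 -0.99  1.57  0.49  1.26  0.4 ]
scene crop origin 231 228 pred tip [[271.65911381 258.37379149]]
top crop origin 300 160 pred tip [[340.89652664 190.69166901]]
```

View pics/scene13c.png

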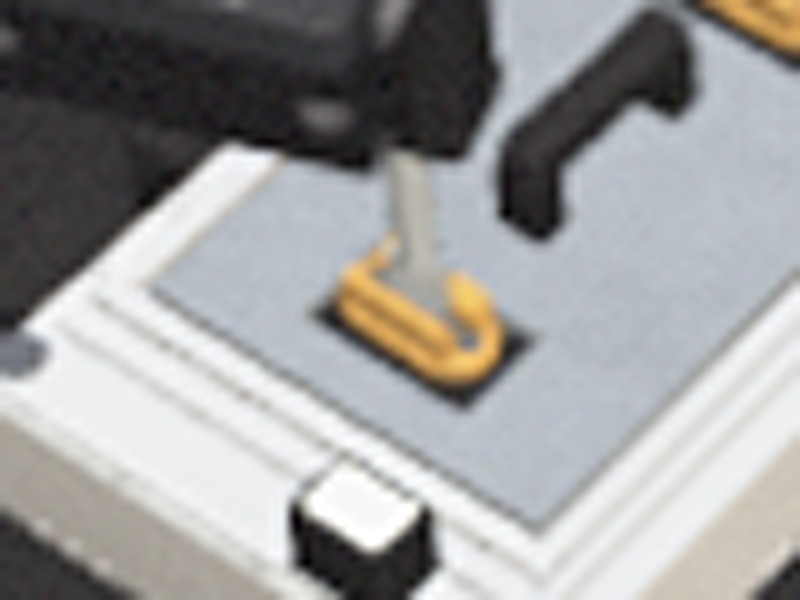

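>>> carry_out(increments="0 0 -3 0 0 0 0.01;0 0 -6 0 0 0 0.01;0 0 -7 0 0 0 0.01;0 0 -7 0 0 0 0.01;0 0 -7 0 0 0 0.01")

```text
time: 15.15
ee_pos: [0.6133, -0.0131, 0.1255]
eef_rot: [0.899, 0.437, 0.001, -0.0]
ft_force: [0.1, 0.9, -2.7]
width: 0.0216
```

```bash
python3 -c "
from h import *
st()"
```

```text
t15.15 p [ 0.6133 -0.0131  0.1255] yaw 51.9 tilt 0.13 w 0.0216 f [ 0.1  0.9 -2.7] tq [ 0.4  -0.44 -0.1 ] j [ 0.69  0.58 -1.01  1.57  0.51  1.27  0.51]
```

>>> carry_out(increments="0 0 2 0 0 0 0.01;0 0 10 0 0 0 0.01;0 0 11 0 0 -0.01 0.01;0 0 11 0 0 -0.03 0.01;0 0 11 0 0 -0.05 0.01")

```text
time: 15.78
ee_pos: [0.6134, -0.0132, 0.1776]
eef_rot: [0.937, 0.35, 0.001, -0.0]
ft_force: [0.1, 0.9, 0.0]
width: 0.0219
```

```bash
python3 look.py 14;python3 -c "
from h import *
go(.46,.30,.235,-39.6)"
```

```text
t15.78 p [ 0.6134 -0.0132  0.1776] yaw 40.9 tilt 0.17 w 0.0219 f [0.1 0.9 0. ] tq [ 0.04 -0.19  0.01] j [ 0.68  0.52 -1.    1.52  0.44  1.35  0.36]
scene crop origin 229 210 pred tip [[269.69006294 240.36328033]]
top crop origin 301 155 pred tip [[341.84342898 185.78516926]]
-0.1 -0.4 80.5 0.0883 -0.3376 -0.0565
```

View pics/scene14c.png

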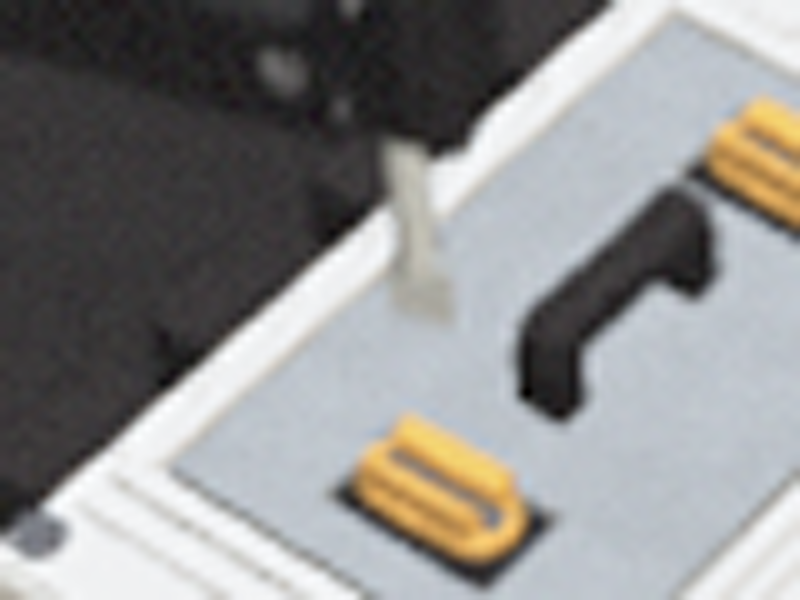

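```bash
python3 -c "
from h import *
go(.47,.29,.235,-50)
P=np.array([.6134,-.0132,.107]);print(w2p('scene',[P,P+[0,0,.033]]))"
```

```text
-0.1 -0.4 90.9 0.0893 -0.3235 -0.0564
[[269.70691899 240.36237376]
 [268.43264262 228.1426713 ]]
```

>>> carry_out(increments="0 0 10 0.01 -0.04 -0.03 0.01;0 0 20 0.025 -0.09 -0.055 0.01;0 0 30 0.04 -0.14 -0.057 0.01;0 0 40 0.055 -0.2 -0.057 0.01;0 0 50 0.07 -0.25 -0.057 0.01")

```text
time: 16.5
ee_pos: [0.502, 0.2237, 0.2359]
eef_rot: [0.997, -0.081, 0.003, -0.001]
ft_force: [0.9, 0.4, -1.8]
width: 0.0221
```

```bash
python3 -c "
from h import *
st();go(.455,.33,.215,-50)"
```

```text
t16.50 p [0.502  0.2237 0.2359] yaw -9.3 tilt 0.38 w 0.0221 f [ 0.9  0.4 -1.8] tq [-0.02 -0.11 -0.  ] j [ 0.34  0.29 -0.99  1.61  0.25  1.37 -0.85]
-0.3 -0.3 40.7 -0.0638 -0.0972 0.0207
```

```bash
python3 -c "
from h import *
go(.431,.3695,.155,-50)"
```

```text
-0.3 -0.3 40.7 -0.0943 -0.1321 0.0806
```

>>> carry_out(increments="0 0 10 -0.03 -0.045 0.01 0.01;0 0 20 -0.06 -0.09 0.02 0.01;0 0 30 -0.085 -0.12 0.03 0.01;-0.3 -0.3 40.7 -0.0943 -0.1321 0.04 0.01;-0.3 -0.3 40.7 -0.0943 -0.1321 0.06 0.01")

```text
time: 17.12
ee_pos: [0.4302, 0.3709, 0.1754]
eef_rot: [0.907, -0.421, 0.0, -0.0]
ft_force: [0.9, -0.6, -1.5]
width: 0.0217
```

```bash
python3 look.py 15;python3 -c "
from h import *
go(.431,.3695,.155,-50)"
```

```text
t17.12 p [0.4302 0.3709 0.1754] yaw -49.8 tilt 0.04 w 0.0217 f [ 0.9 -0.6 -1.5] tq [-0.07 -0.08 -0.01] j [-0.05  0.37 -0.9   1.64  0.3   1.28 -1.88]
scene crop origin 441 333 pred tip [[481.18967122 363.12517549]]
top crop origin 120 242 pred tip [[160.59638231 272.55073814]]
0.3 -0.0 0.2 -0.0013 -0.0016 0.0180
```

View pics/scene15c.png

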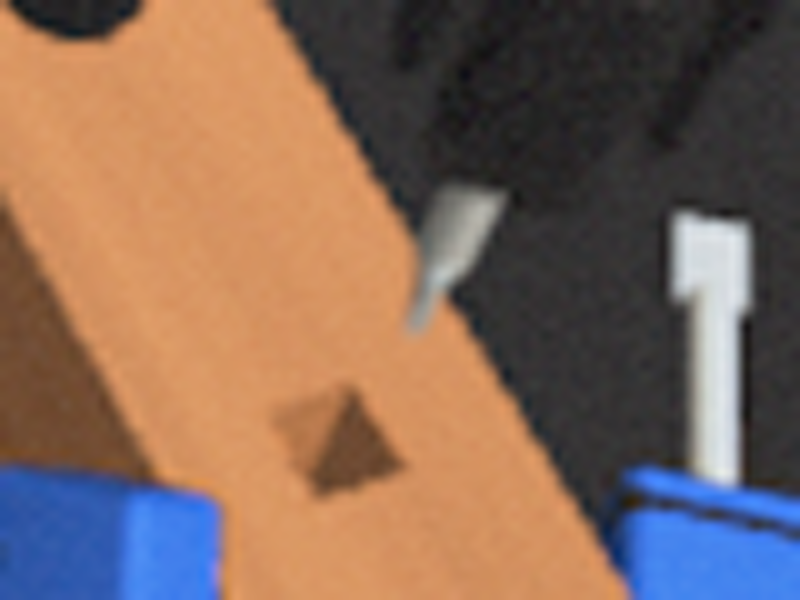

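```bash
python3 -c "
from h import *
t=ray('scene',482.05,365.55,.1048);h=ray('scene',474.3,376.9,.062);print(t,h,h-t,w2p('scene',t-[0,0,.0428]))
d=(h-t)[:2];P=np.array([.4302,.3709])+d;print(P);go(*P,.15,-50)"
```

```text
[0.43177361 0.37469711 0.1048    ] [0.43151319 0.37125375 0.062     ] [-0.00026042 -0.00344337 -0.0428    ] [[475.57510136 378.72238135]]
[0.42993958 0.36745663]
0.3 -0.0 0.2 -0.0004 0.0005 0.0230
```

```bash
python3 look.py 16
```

```text
t17.23 p [0.4306 0.3676 0.173 ] yaw -49.8 tilt 0.26 w 0.0222 f [-0.2 -0.5 -1. ] tq [-0.02 -0.06  0.01] j [-0.05  0.37 -0.9   1.65  0.3   1.28 -1.88]
scene crop origin 439 332 pred tip [[479.19694638 362.32714463]]
top crop origin 122 242 pred tip [[162.54938705 272.38817532]]
```

View pics/scene16c.png

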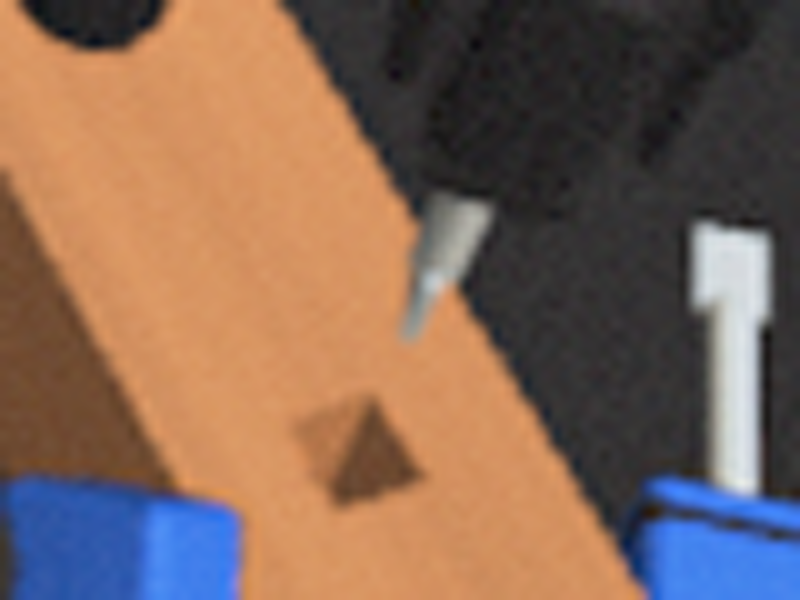

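```bash
python3 -c "
from h import *
s=r.read_state();t=ray('scene',479.35,365.55,.1024);h=np.array([.4315,.3713,.062]);print(t,h-t,w2p('scene',t-[0,0,.0404]))
P=np.array(s['ee_pos'])[:2]+(h-t)[:2];print(s['ee_pos'],P);go(*P,.15,-50)"
```

```text
[0.43407365 0.37200584 0.1024    ] [-0.00257365 -0.00070584 -0.0404    ] [[473.34503893 377.97032286]]
[0.431577   0.36809888 0.17513968] [0.42900335 0.36739304]
0.1 -0.0 0.0 -0.0011 0.0024 0.0251
```

```bash
python3 -c "
from h import *
st();go(.4298,.368,.14,-50)"
```

```text
t17.32 p [0.4316 0.3681 0.1751] yaw -50.0 tilt 0.11 w 0.0218 f [-0.1  0.  -0.8] tq [-0.   -0.06 -0.03] j [-0.05  0.37 -0.9   1.64  0.3   1.28 -1.88]
0.1 -0.0 0.0 -0.0011 0.0014 0.0351
```

>>> carry_out(increments="0 0 0 -0.0011 0.0014 0.01 0.01;0 0 0 -0.0011 0.0014 0.02 0.01;0 0 0 -0.0011 0.0014 0.03 0.01;0 0 0 -0.0011 0.0014 0.035 0.01;0 0 0 -0.0011 0.0014 0.035 0.01")

```text
time: 17.95
ee_pos: [0.4296, 0.3679, 0.1397]
eef_rot: [0.907, -0.422, -0.0, 0.001]
ft_force: [-0.1, -0.2, -1.2]
width: 0.0215
```

```bash
python3 look.py 17
```

```text
t17.95 p [0.4296 0.3679 0.1397] yaw -49.9 tilt 0.15 w 0.0215 f [-0.1 -0.2 -1.2] tq [ 0.01  0.   -0.01] j [-0.06  0.4  -0.89  1.69  0.33  1.21 -1.9 ]
scene crop origin 434 342 pred tip [[474.88910249 372.53854423]]
top crop origin 127 243 pred tip [[167.34792233 273.35894864]]
```

View pics/scene17c.png

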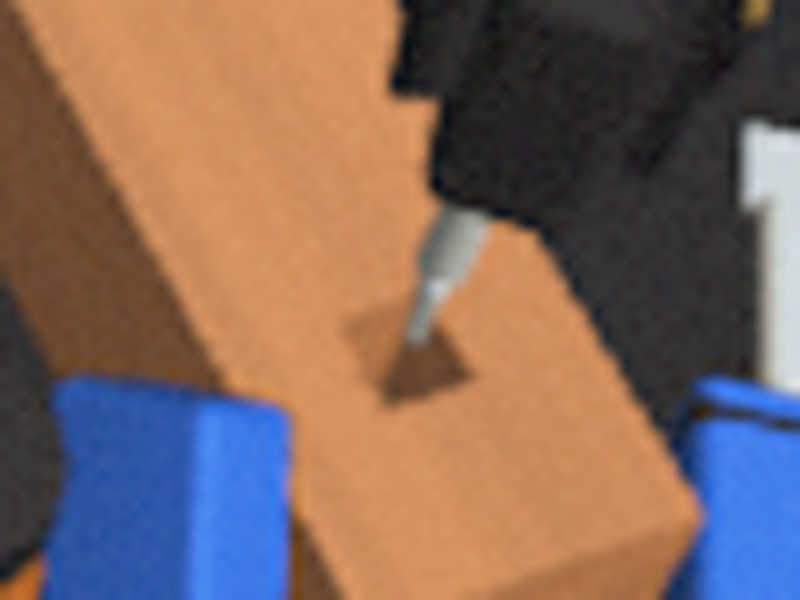

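```bash
python3 -c "
from h import *
go(.4289,.3667,.122,-50)"
```

```text
0.1 -0.0 0.1 0.0005 0.0016 0.0184
```

>>> carry_out(increments="0 0 0 0.0005 0.0016 0 0.01;0 0 0 0.0005 0.0016 0.004 0.01;0 0 0 0.0005 0.0016 0.009 0.01;0 0 0 0.0005 0.0016 0.014 0.01;0 0 0 0.0005 0.0016 0.018 0.01")

```text
time: 18.68
ee_pos: [0.4289, 0.3672, 0.1221]
eef_rot: [0.907, -0.422, -0.0, 0.0]
ft_force: [0.6, 1.1, 0.5]
width: 0.0218
```

```bash
python3 look.py 18
```

```text
t18.68 p [0.4289 0.3672 0.1221] yaw -49.9 tilt 0.05 w 0.0218 f [0.6 1.1 0.5] tq [ 0.47 -0.12 -0.02] j [-0.07  0.42 -0.88  1.71  0.34  1.18 -1.91]
scene crop origin 432 347 pred tip [[472.4521531  377.22316447]]
top crop origin 130 243 pred tip [[170.14801161 273.91507302]]
```

View pics/scene18c.png

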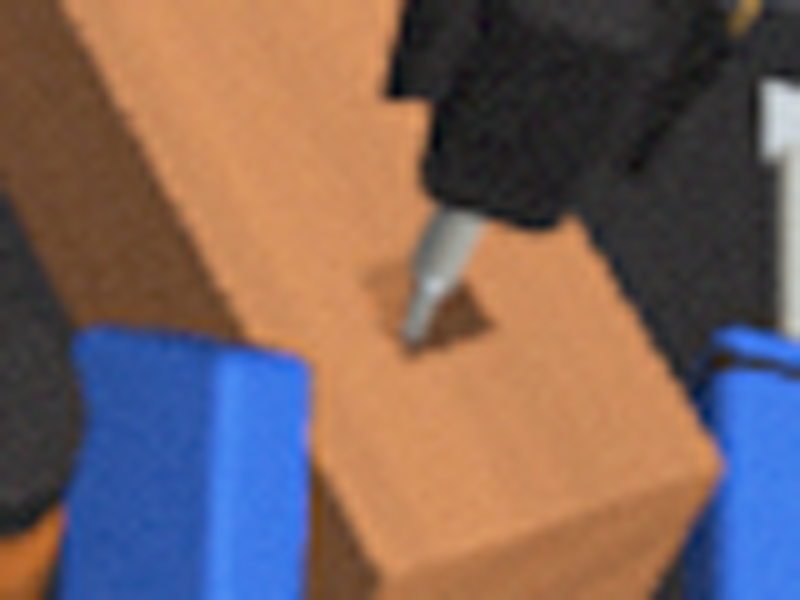

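>>> carry_out(increments="0 0 0 -0.0005 -0.0007 0.005 0.01;0 0 0 -0.0005 -0.0007 0.012 0.01;0 0 0 -0.0005 -0.0007 0.019 0.01;0 0 0 -0.0005 -0.0007 0.026 0.01;0 0 0 -0.0005 -0.0007 0.032 0.01")

```text
time: 19.4
ee_pos: [0.4289, 0.3677, 0.0893]
eef_rot: [0.907, -0.422, -0.0, 0.001]
ft_force: [0.1, -0.8, -0.1]
width: 0.0217
```

```bash
python3 look.py 19
```

```text
t19.40 p [0.4289 0.3677 0.0893] yaw -49.9 tilt 0.10 w 0.0217 f [ 0.1 -0.8 -0.1] tq [ 0.06 -0.02  0.  ] j [-0.09  0.45 -0.86  1.74  0.38  1.12 -1.94]
scene crop origin 428 356 pred tip [[468.19138881 386.79847942]]
top crop origin 134 244 pred tip [[174.35258866 274.32938906]]
```

View pics/scene19c.png

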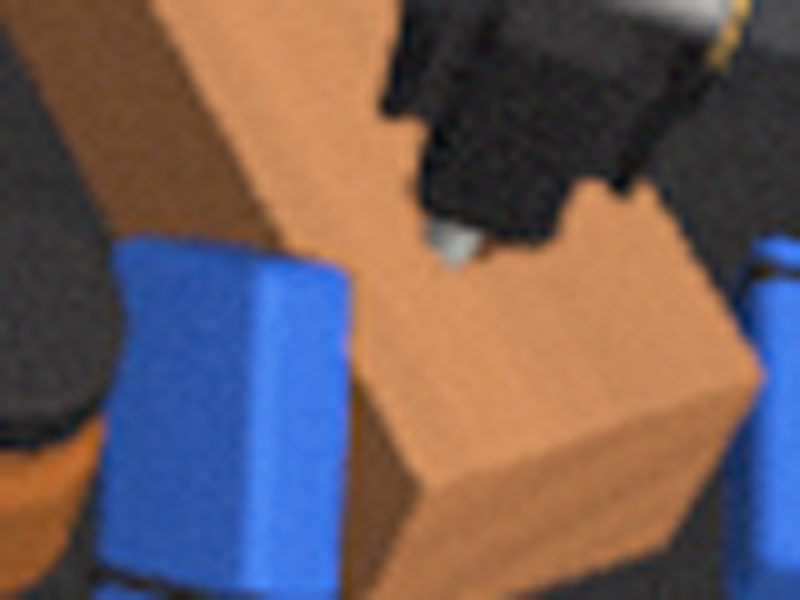

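Going in freely. Lower the last 11 mm.

>>> carry_out(increments="0 0 0 0 0 0.004 0.01;0 0 0 0 0 0.008 0.01;0 0 0 0 0 0.01 0.01;0 0 0 0 0 0.011 0.01;0 0 0 0 0 0.012 0.01")

```text
time: 20.12
ee_pos: [0.4287, 0.3677, 0.0776]
eef_rot: [0.907, -0.422, -0.001, 0.001]
ft_force: [-2.2, -4.1, 11.7]
width: 0.0218
```

```bash
python3 look.py 20
```

```text
t20.12 p [0.4287 0.3677 0.0776] yaw -49.9 tilt 0.13 w 0.0218 f [-2.2 -4.1 11.7] tq [-0.79  0.67  0.03] j [-0.09  0.47 -0.85  1.75  0.39  1.11 -1.95]
scene crop origin 426 359 pred tip [[466.72041055 389.9233004 ]]
top crop origin 135 244 pred tip [[175.90105751 274.55185035]]
```

View pics/scene20c.png

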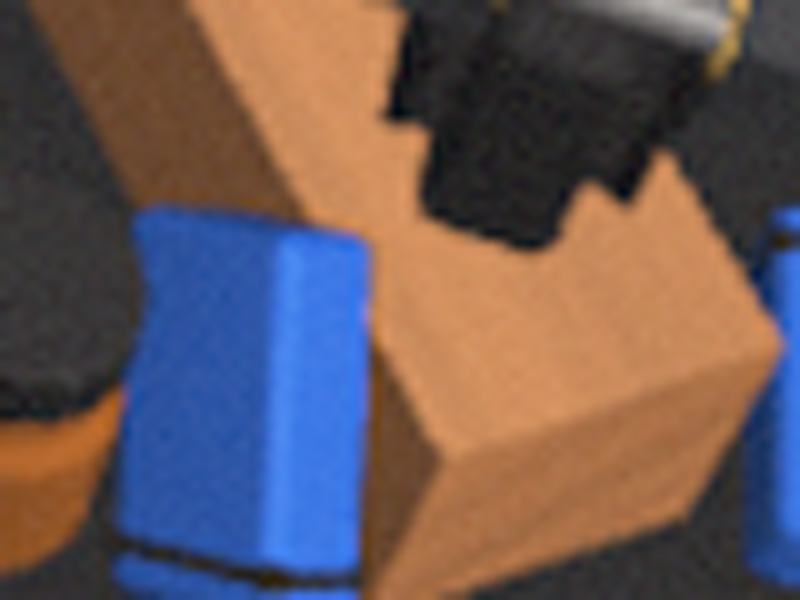

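>>> carry_out(increments="0 0 0 0 0 -0.0005 0.05;0 0 0 0 0 -0.0005 0.05;0 0 0 0 0 -0.0005 0.05;0 0 0 0 0 -0.0005 0.05;0 0 0 0 0 -0.0005 0.05")

```text
time: 20.85
ee_pos: [0.4287, 0.3677, 0.0781]
eef_rot: [0.907, -0.422, -0.0, 0.001]
ft_force: [0.1, 0.1, -0.3]
width: 0.0492
```

>>> carry_out(increments="0 0 0 0 0 -0.02 0.05;0 0 0 0 0 -0.05 0.05;0 0 0 0 0 -0.1 0.05;0 0 0 0 0 -0.15 0.05;0 0 0 0 0 -0.15 0.05")

```text
time: 21.48
ee_pos: [0.4299, 0.3698, 0.2334]
eef_rot: [0.907, -0.422, 0.001, -0.002]
ft_force: [0.5, 0.6, -0.0]
width: 0.05
```

```bash
python3 look.py 21; python3 -c "
import cv2
from h import *
p=cv2.imread('pics/scene21.png');crop(p,400,270,560,430,4,'e1.png')"
```

```text
t21.48 p [0.4299 0.3698 0.2334] yaw -49.9 tilt 0.31 w 0.0500 f [ 0.5  0.6 -0. ] tq [-0.04 -0.   -0.01] j [-0.03  0.32 -0.92  1.57  0.26  1.38 -1.85]
scene crop origin 450 312 pred tip [[490.48578223 342.73911099]]
top crop origin 111 241 pred tip [[151.54018183 271.80592156]]
```

View pics/e1.png

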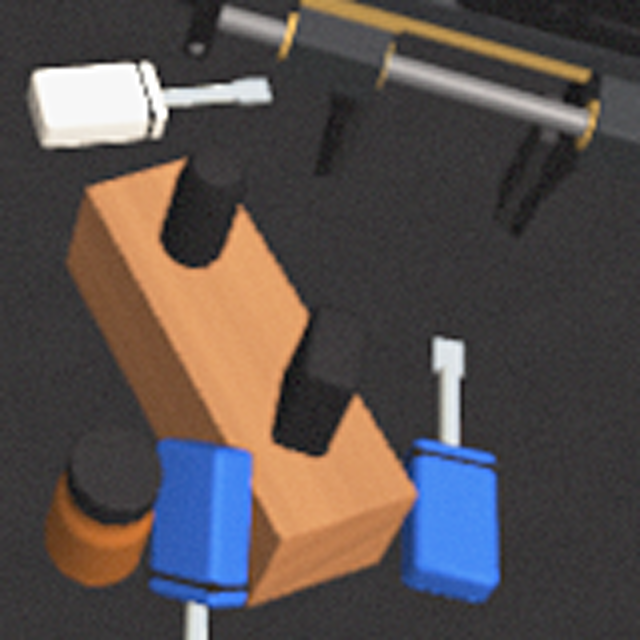

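```bash
python3 -c "
from h import *
go(.5632,-.0359,.15,-65);go(.5632,-.0359,.2,-65)"
```

```text
0.0 -0.0 15.1 0.3954 0.1573 0.0793
0.0 -0.0 15.1 0.3955 0.1574 0.0293
```

>>> carry_out(increments="0 0 4 0.05 0.02 0 0.05;0 0 8 0.105 0.042 0.005 0.05;0 0 12 0.16 0.063 0.01 0.05;0 0 15 0.215 0.085 0.015 0.05;0 0 15 0.27 0.107 0.02 0.05")

```text
time: 22.2
ee_pos: [0.5206, 0.0903, 0.2083]
eef_rot: [0.844, -0.537, -0.0, 0.001]
ft_force: [1.0, 0.9, 0.2]
width: 0.0502
```

```bash
python3 -c "
from h import *
st();go(.5632,-.0359,.13,-65)"
```

```text
t22.20 p [0.5206 0.0903 0.2083] yaw -65.0 tilt 0.13 w 0.0502 f [1.  0.9 0.2] tq [ 0.01 -0.06  0.04] j [ 0.41  0.2  -0.75  1.7   0.14  1.3  -1.5 ]
0.1 -0.0 0.0 0.1324 0.0147 0.0783
```

>>> carry_out(increments="0 0 0 0.05 0.006 0.02 0.05;0 0 0 0.1 0.012 0.045 0.05;0 0 0 0.1324 0.0147 0.07 0.05;0 0 0 0.1324 0.0147 0.0783 0.05;0 0 0 0.1324 0.0147 0.0783 0.05")

```text
time: 22.82
ee_pos: [0.5622, -0.0348, 0.1291]
eef_rot: [0.844, -0.537, -0.002, 0.001]
ft_force: [-0.1, 0.7, 0.7]
width: 0.0499
```

```bash
python3 -c "
from h import *
st();go(.5632,-.0359,.0525,-65)
p,d=r.camera('scene');cv2.imwrite('pics/scene22.png',p);crop(p,215,150,375,300,5,'e2.png')"
```

```text
t22.82 p [ 0.5622 -0.0348  0.1291] yaw -64.9 tilt 0.23 w 0.0499 f [-0.1  0.7  0.7] tq [0.02 0.01 0.01] j [ 0.52  0.34 -0.65  1.71  0.22  1.17 -1.32]
0.2 0.1 0.1 0.0015 -0.0007 0.0766
```

View pics/e2.png

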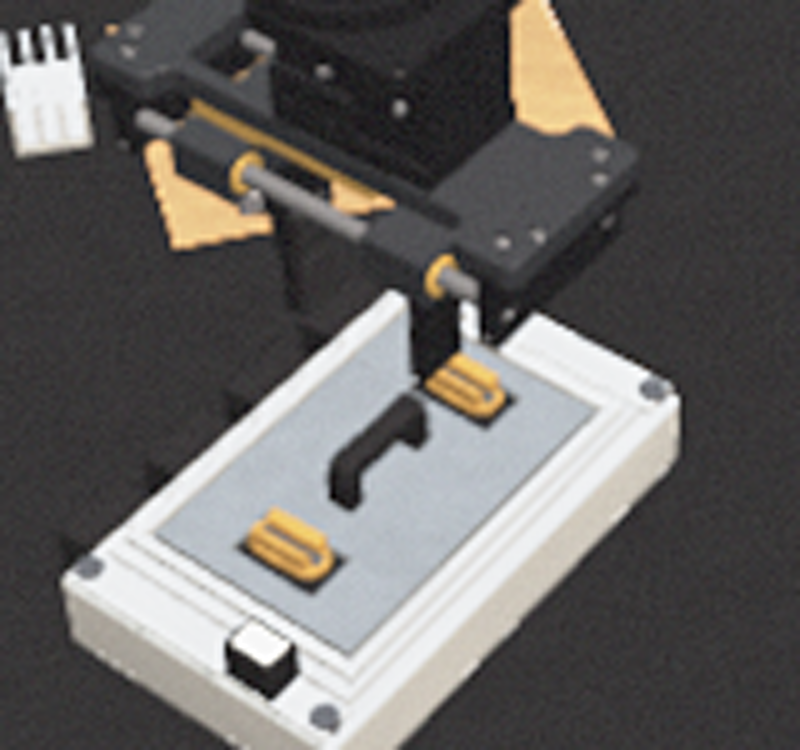

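>>> carry_out(increments="0.2 0.1 0 0.0015 -0.0007 0.03 0.05;0.2 0.1 0 0.0015 -0.0007 0.055 0.05;0.2 0.1 0 0.0015 -0.0007 0.07 0.05;0.2 0.1 0 0.0015 -0.0007 0.0755 0.05;0.2 0.1 0 0.0015 -0.0007 0.0755 0.05")

```text
time: 23.5
ee_pos: [0.5641, -0.0352, 0.055]
eef_rot: [0.844, -0.536, 0.001, -0.0]
ft_force: [-0.0, -1.1, -0.1]
width: 0.0504
```

```bash
python3 -c "
from h import *
st();go(.5632,-.0359,.0525,-65)
p,d=r.camera('scene');cv2.imwrite('pics/scene23.png',p);crop(p,215,180,375,300,5,'e3.png')"
```

```text
t23.50 p [ 0.5641 -0.0352  0.055 ] yaw -64.8 tilt 0.11 w 0.0504 f [-0.  -1.1 -0.1] tq [-0.01  0.01  0.04] j [ 0.5   0.43 -0.62  1.78  0.29  1.03 -1.36]
-0.1 -0.1 0.2 0.0003 0.0011 0.0025
```

View pics/e3.png

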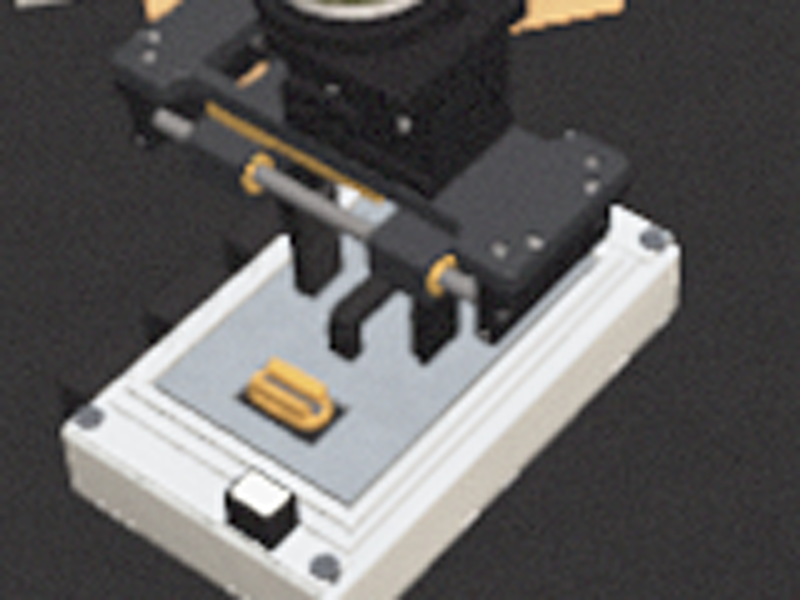

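Fingers straddle the handle. Lower 2 mm and close.

>>> carry_out(increments="0 0 0 0.0003 0.001 0.002 0.03;0 0 0 0.0003 0.001 0.002 0.02;0 0 0 0.0003 0.001 0.002 0.005;0 0 0 0.0003 0.001 0.002 0.005;0 0 0 0.0003 0.001 0.002 0.005", squeeze=30)

```text
time: 24.18
ee_pos: [0.5636, -0.036, 0.0534]
eef_rot: [0.844, -0.536, 0.001, -0.0]
ft_force: [0.3, 0.3, 0.3]
width: 0.0115
```

```bash
python3 -c "
from h import *
st()"
```

```text
t24.18 p [ 0.5636 -0.036   0.0534] yaw -64.9 tilt 0.15 w 0.0115 f [0.3 0.3 0.3] tq [ 0.04 -0.03 -0.02] j [ 0.5   0.43 -0.62  1.78  0.29  1.02 -1.36]
```

>>> carry_out(increments="0 0 0 0 0 -0.01 0.005;0 0 0 0 0 -0.025 0.005;0 0 0 0 0 -0.05 0.005;0 0 0 0 0 -0.08 0.005;0 0 0 0 0 -0.1 0.005")

```text
time: 24.8
ee_pos: [0.5639, -0.0358, 0.1557]
eef_rot: [0.844, -0.536, 0.002, -0.001]
ft_force: [0.2, 0.1, -2.3]
width: 0.0116
```

```bash
python3 -c "
from h import *
st();S=np.array([.4455,-.3067]);y=np.array([.1925,.981]);P=S-.018*y;print(P);go(*P,.12,-101.1)
p,d=r.camera('scene');cv2.imwrite('pics/scene24.png',p);crop(p,195,130,375,290,4,'e4.png')"
```

```text
t24.80 p [ 0.5639 -0.0358  0.1557] yaw -64.8 tilt 0.27 w 0.0116 f [ 0.2  0.1 -2.3] tq [-0.03  0.01  0.06] j [ 0.54  0.31 -0.66  1.69  0.2   1.21 -1.3 ]
[ 0.442035 -0.324358]
-0.3 -0.1 36.3 0.2093 0.2331 0.0355
```

View pics/e4.png

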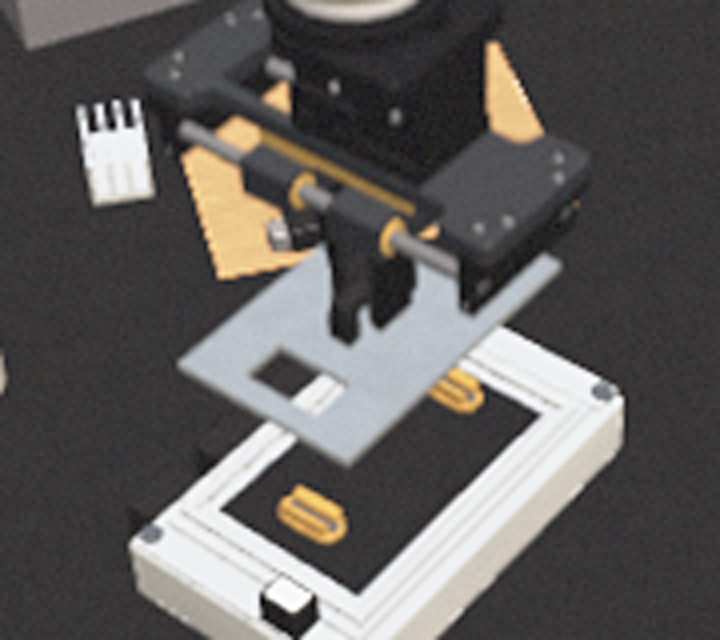

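>>> carry_out(increments="0 0 7 0.04 0.045 0 0.005;0 0 15 0.08 0.09 0 0.005;0 0 22 0.12 0.135 0.005 0.005;0 0 29 0.16 0.18 0.01 0.005;0 0 36 0.2 0.22 0.015 0.005")

```text
time: 25.48
ee_pos: [0.4495, -0.3121, 0.1421]
eef_rot: [-0.635, 0.772, -0.003, 0.002]
ft_force: [1.3, -0.4, -1.3]
width: 0.0114
```

```bash
python3 -c "
from h import *
st();go(.442,-.3244,.06,-101.1)"
```

```text
t25.48 p [ 0.4495 -0.3121  0.1421] yaw -101.1 tilt 0.41 w 0.0114 f [ 1.3 -0.4 -1.3] tq [ 0.02 -0.06 -0.01] j [ 0.89  0.25 -0.41  1.76  0.11  1.15 -1.32]
-0.4 -0.0 -0.0 0.0135 0.0056 0.0821
```

>>> carry_out(increments="-0.4 0 0 0.0135 0.0056 0.02 0.005;-0.4 0 0 0.0135 0.0056 0.045 0.005;-0.4 0 0 0.0135 0.0056 0.07 0.005;-0.4 0 0 0.0135 0.0056 0.09 0.005;-0.4 0 0 0.0135 0.0056 0.095 0.005")

```text
time: 26.1
ee_pos: [0.4415, -0.323, 0.0453]
eef_rot: [-0.636, 0.772, 0.001, -0.0]
ft_force: [-0.2, 1.3, -2.0]
width: 0.012
```

```bash
python3 -c "
from h import *
st();go(.442,-.3244,.0125,-101.1)
for n in M:
    p,d=r.camera(n);cv2.imwrite('pics/'+n+'25.png',p)
    crop(p,*((195,110,375,230) if n=='scene' else (400,190,560,330)),4,n+'25c.png')"
```

```text
t26.10 p [ 0.4415 -0.323   0.0453] yaw -101.0 tilt 0.17 w 0.0120 f [-0.2  1.3 -2. ] tq [ 0.06 -0.02  0.  ] j [ 0.88  0.37 -0.39  1.84  0.16  0.97 -1.34]
0.1 0.1 0.1 0.0013 -0.0009 0.0328
```

View pics/scene25c.png

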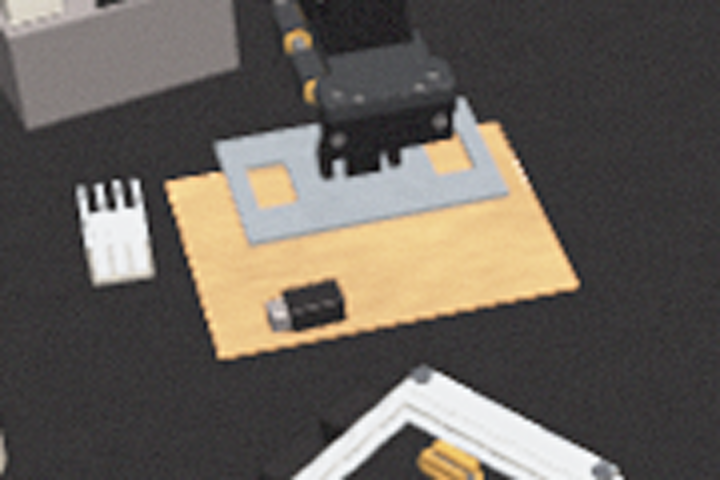

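View pics/top25c.png

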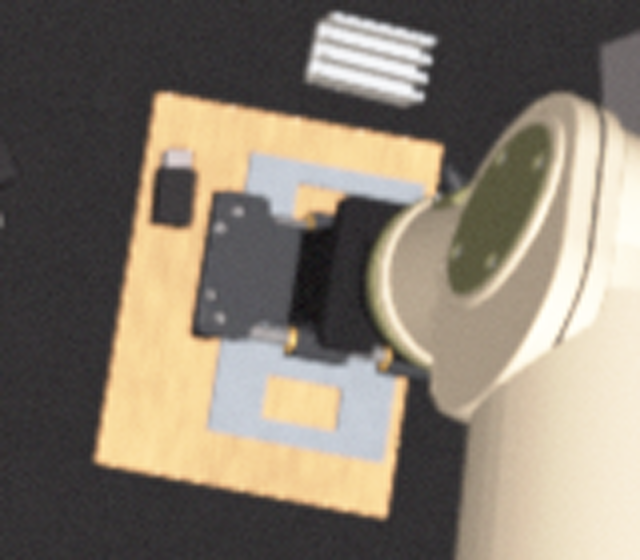

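>>> carry_out(increments="0 0 0 -0.002 -0.0009 0.01 0.005;0 0 0 -0.002 -0.0009 0.02 0.005;0 0 0 -0.002 -0.0009 0.027 0.005;0 0 0 -0.002 -0.0009 0.031 0.005;0 0 0 -0.002 -0.0009 0.033 0.005")

```text
time: 26.82
ee_pos: [0.4433, -0.3219, 0.0134]
eef_rot: [-0.636, 0.772, 0.001, -0.0]
ft_force: [0.6, 0.0, -1.5]
width: 0.012
```

```bash
python3 -c "
from h import *
st()"
```

```text
t26.82 p [ 0.4433 -0.3219  0.0134] yaw -101.0 tilt 0.06 w 0.0120 f [ 0.6  0.  -1.5] tq [0.01 0.08 0.02] j [ 0.87  0.41 -0.38  1.86  0.19  0.91 -1.36]
```

>>> carry_out(increments="0 0 0 0 0 0.0005 0.005;0 0 0 0 0 0.001 0.005;0 0 0 0 0 0.0015 0.005;0 0 0 0 0 0.002 0.005;0 0 0 0 0 0.0025 0.005")

```text
time: 27.45
ee_pos: [0.4433, -0.322, 0.0113]
eef_rot: [-0.636, 0.772, 0.0, -0.0]
ft_force: [-3.0, 1.7, 7.7]
width: 0.0116
```

```bash
python3 -c "
from h import *
st();p,d=r.camera('scene');crop(p,195,110,375,230,4,'e6.png')"
```

```text
t27.45 p [ 0.4433 -0.322   0.0113] yaw -101.0 tilt 0.06 w 0.0116 f [-3.   1.7  7.7] tq [0.42 0.68 0.03] j [ 0.87  0.41 -0.38  1.86  0.19  0.91 -1.36]
```

View pics/e6.png

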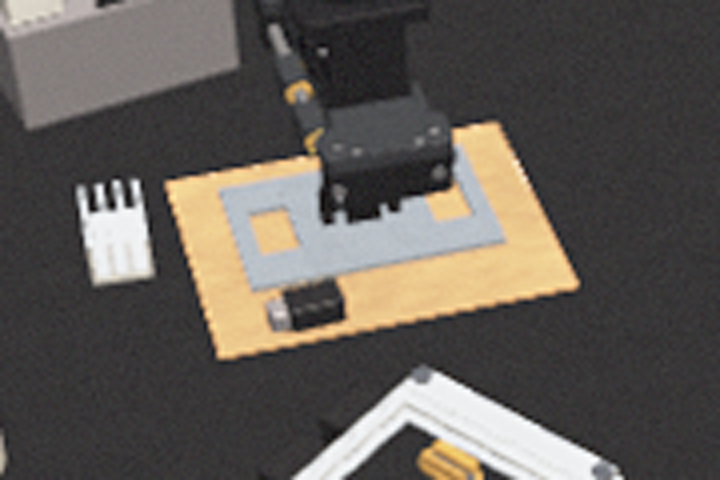

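>>> carry_out(increments="0 0 0 0 0 -0.001 0.03;0 0 0 0 0 -0.001 0.03;0 0 0 0 0 -0.001 0.03;0 0 0 0 0 -0.001 0.03;0 0 0 0 0 -0.001 0.03")

```text
time: 28.12
ee_pos: [0.4434, -0.322, 0.0123]
eef_rot: [-0.636, 0.772, 0.001, -0.0]
ft_force: [0.2, -0.0, 0.1]
width: 0.0298
```

>>> carry_out(increments="0 0 0 0 0 -0.01 0.03;0 0 0 0 0 -0.03 0.03;0 0 0 0 0 -0.07 0.03;0 0 0 0 0 -0.12 0.03;0 0 0 0 0 -0.18 0.03")

```text
time: 28.75
ee_pos: [0.443, -0.3217, 0.1941]
eef_rot: [-0.636, 0.772, 0.001, -0.0]
ft_force: [1.2, -1.1, -0.7]
width: 0.0301
```

```bash
python3 -c "
from h import *
st()
for n in M:
    p,d=r.camera(n);cv2.imwrite('pics/'+n+'30.png',p)"
```

```text
t28.75 p [ 0.443  -0.3217  0.1941] yaw -101.0 tilt 0.11 w 0.0301 f [ 1.2 -1.1 -0.7] tq [-0.02 -0.02 -0.01] j [ 0.91  0.21 -0.41  1.69  0.09  1.26 -1.29]
```

View pics/scene30.png

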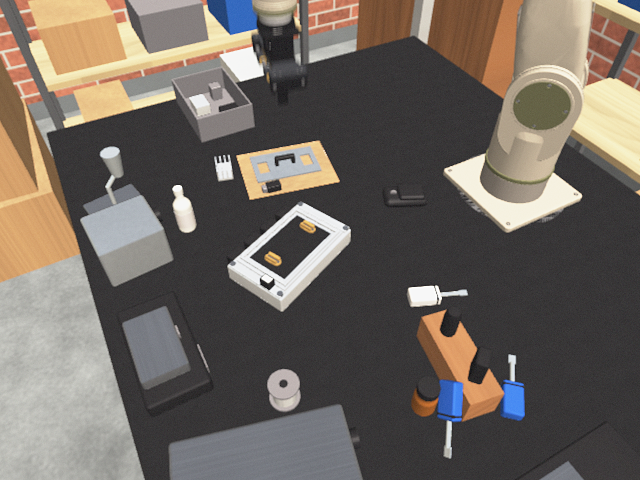

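View pics/top30.png

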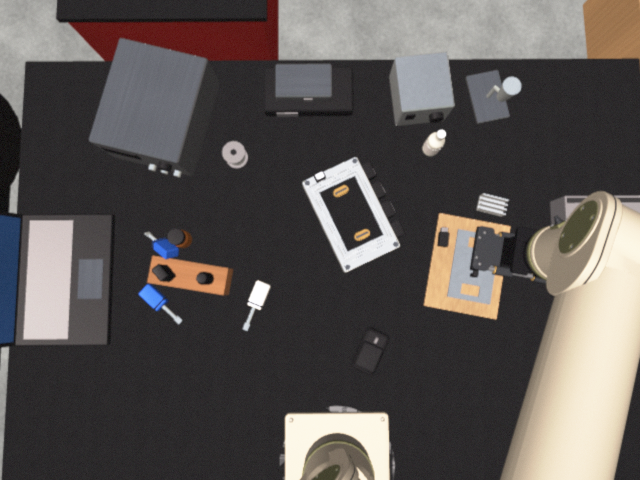

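```bash
python3 - <<'E'
from h import *
d=r.camera("scene")[1];C=cloud("scene",d)[140:200,235:340].reshape(-1,3)
q=(C-[.4455,-.3067,0]);x=q[:,0]*.981-q[:,1]*.1925;y=q[:,0]*.1925+q[:,1]*.981
for s in(-1,1):
    for t in(-.05,0.018):
        m=(abs(x-s*.073)<.008)&(abs(y-t)<.012);print(s,t,np.median(C[m,2]).round(4))
print(r.close_job());st()
E
```

```text
-1 -0.05 0.0075
-1 0.018 0.0073
1 -0.05 0.0066
1 0.018 0.0066
the job is handed in; nothing more can be done
None
the job is handed in; nothing more can be done
```

The job is done and handed in at about 29 s, well inside the 72 s limit; handing in gave no verdict.

- **Fasteners:** I took the black flat-handled screwdriver and turned both slotted fasteners counter-clockwise. In the camera pictures each now lies along its cut-out in the cover. I judged this by eye, since the joint angles could not be read.
- **Screwdriver:** It is back in its hole in the stand. It seated with about 12 N of contact, and the pictures show it upright.
- **Cover:** I lifted it off by its handle and set it down on the cardboard, with about 8–9 N of contact before I opened the fingers. Depth at its four corners read 6.6–7.5 mm, so it lies flat. Going by where I let it go, its centre is about 15 mm off the sheet's centre.
- **Bystanders:** The nut driver, plug, relay, jar, heat sink, bottle and spool look to be where they started.

**Things that disagreed:**
- **Decoy drivers:** The blue and white ones toppled early in the run, away from the arm. None of them counts as a bystander.
- **Blade tip position:** The scene camera placed the tip a few millimetres from where the arm's own position put it. I lined the tip up with the pictures instead, for the slots and for the stand hole.

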